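Fetch the spark plugs from the blocked drawer

TASK

Get the blue box of spark plugs out of the drawer for me: the two spray cans and the tape measure stand in the drawer's way, so first stand all three upright in the black rubber tray, then pull the drawer right out to its stop and lay the box flat in the metal parts tray, beside the ratchet. Then push the drawer fully shut and stand both cans and the tape measure back, each exactly where it stood. Do not tip any of the three over.

Things in the scene. Friction and masses are not known exactly. Their poses are not given: they have to be found in the camera images.
- spray_can_a: Taller spray can, white and green with a white cap: 66 mm across, 225 high, cap (the top 45 mm) 62 across; 0.28 to 0.53 kg. One of the three things in a row on the bench before the ajar drawer, about 115 mm apart in shuffled order. Origin: centre of its underside, z up. (Cans and bottles at the back of the room are no part of the job.)
- spray_can_b: Shorter spray can, pale blue: 58 mm across, 210 high, cap (the top 45 mm) 55 across; 0.11 to 0.21 kg. In the same row. Origin: centre of its underside, z up.
- tape_measure: Dark green tape measure standing on its foot, 0.3 kg, in the same row. Its case is 40 mm thick (x; 34 where the flat sides are gripped), 65 high; the case reaches from y = -30 to +35, the tape's hook to +42. Its x points within 0.2 rad of straight into or out of the drawer. Origin: on the bench below the middle of the case's thickness, z up.
- spark_plug_box: Small blue closed card box, 30 mm (x) by 90 (y) by 30 high, about 0.1 kg. It lies flat in the drawer, its length about along the drawer's slide, half of it still under the unit's top at the start. A roll of black tape and a brass padlock lie in the drawer too, in shuffled order, centres 85 mm or more apart. Origin: centre of its underside; z up, y along its length.
- drawer (a joint): How far the drawer is out, m: 0 shut, 0.15 at its stop; 0.07 to 0.085 (ajar) at the start. It slides stiffly (about 2 N) and stays where left; no latch. The drawer's floor is 20 mm above the bench, its side walls reach 49 mm, their inner faces 302 mm apart.
- drawer_front (a point): Middle of the top edge of the blue drawer front, 74 mm above the bench; x into the unit, y along the edge, z up. The front is a board 12 mm thick, 336 wide, its foot 10 mm above the bench. Behind its top edge is free space, so it can be pinched from above; it can be pushed shut on its face. A steel cup pull, 70 wide, centred 30 mm to -y, stands 15 mm out from the face.
- drawer_unit: Low pale wooden drawer unit, fixed: 340 mm wide, 185 deep, 88 high; a torch and a square lie on it. Origin: on the bench below the middle of its front edge (the front of the bare wood, behind the blue drawer front); x goes into the unit (the drawer slides out along -x), z up.
- rubber_tray: Black rubber tray with ribs, fixed, on one side of the drawer unit: 310 mm (x) by 130 (y), rim 15 high and 4 thick, inner floor 6 mm above the bench. Roomy enough for the three things in a row along x. Origin: centre of its underside.
- parts_tray: Plain grey metal tray, fixed, on the other side: 250 mm (x) by 170 (y), rim 22 high and 3 thick, inner floor 6 mm above the bench. A ratchet 190 long and 34 wide and high is fixed in it along x, centred at y = +48 mm; the half at negative y is empty. Origin: centre of its underside.
Mind the look-alikes: they are no part of the job. What is shaped like the spray_can_a but red or turquoise is not meant.

How it is judged:
On the way, in this order (a step that is already met when the one before it is completed fails the run):
1. both spray cans and the tape measure stand upright in the black rubber tray, let go (x of spray_can_a in the frame of rubber_tray between -0.135 and 0.135 m and y of spray_can_a in the frame of rubber_tray between -0.045 and 0.045 m and z of each of spray_can_a, spray_can_b, tape_measure in the frame of rubber_tray below 0.011 m and angle between each of spray_can_a, spray_can_b, tape_measure's own z axis and vertical below 0.1 rad and x of spray_can_b in the frame of rubber_tray between -0.135 and 0.135 m and y of spray_can_b in the frame of rubber_tray between -0.045 and 0.045 m and x of tape_measure in the frame of rubber_tray between -0.135 and 0.135 m and y of tape_measure in the frame of rubber_tray between -0.045 and 0.045 m and contact force between the fingers and spray_can_a below 0.3 N and linear speed of each of spray_can_a, spray_can_b, tape_measure below 0.03 m/s and contact force between the fingers and spray_can_b below 0.3 N and contact force between the fingers and tape_measure below 0.3 N), for 0.2 s.
2. with all three still in the black tray, the drawer is pulled out to its stop (x of spray_can_a in the frame of rubber_tray between -0.135 and 0.135 m and y of spray_can_a in the frame of rubber_tray between -0.045 and 0.045 m and z of each of spray_can_a, spray_can_b, tape_measure in the frame of rubber_tray below 0.011 m and angle between each of spray_can_a, spray_can_b, tape_measure's own z axis and vertical below 0.1 rad and x of spray_can_b in the frame of rubber_tray between -0.135 and 0.135 m and y of spray_can_b in the frame of rubber_tray between -0.045 and 0.045 m and x of tape_measure in the frame of rubber_tray between -0.135 and 0.135 m and y of tape_measure in the frame of rubber_tray between -0.045 and 0.045 m and value of joint drawer above 0.138 m), for 0.1 s.
3. the blue box lies flat in the parts tray, let go, the three still in the black tray (x of spray_can_a in the frame of rubber_tray between -0.135 and 0.135 m and y of spray_can_a in the frame of rubber_tray between -0.045 and 0.045 m and z of each of spray_can_a, spray_can_b, tape_measure in the frame of rubber_tray below 0.011 m and angle between each of spray_can_a, spray_can_b, tape_measure's own z axis and vertical below 0.1 rad and x of spray_can_b in the frame of rubber_tray between -0.135 and 0.135 m and y of spray_can_b in the frame of rubber_tray between -0.045 and 0.045 m and x of tape_measure in the frame of rubber_tray between -0.135 and 0.135 m and y of tape_measure in the frame of rubber_tray between -0.045 and 0.045 m and x of spark_plug_box in the frame of parts_tray between -0.1 and 0.1 m and y of spark_plug_box in the frame of parts_tray between -0.075 and 0.075 m and z of spark_plug_box in the frame of parts_tray below 0.012 m and angle between spark_plug_box's own z axis and vertical below 0.12 rad and contact force between the fingers and spark_plug_box below 0.3 N and linear speed of spark_plug_box below 0.03 m/s), for 0.2 s.
At the end, for the whole second after the job is handed in: The drawer is shut to within 6 mm; the blue box lies flat on the floor of the parts tray; each spray can and the tape measure stands upright within 15 mm of where it stood at the start; all are released and at rest (value of joint drawer below 0.006 m and x of spark_plug_box in the frame of parts_tray between -0.1 and 0.1 m and y of spark_plug_box in the frame of parts_tray between -0.075 and 0.075 m and z of spark_plug_box in the frame of parts_tray below 0.012 m and angle between spark_plug_box's own z axis and vertical below 0.12 rad and contact force between the fingers and spark_plug_box below 0.3 N and linear speed of each of spark_plug_box, spray_can_a, spray_can_b, tape_measure below 0.03 m/s and distance of each of spray_can_a, spray_can_b, tape_measure from where it was at the start of the episode below 0.015 m and angle between each of spray_can_a, spray_can_b, tape_measure's own z axis and vertical below 0.06 rad and contact force between the fingers and spray_can_a below 0.3 N and contact force between the fingers and spray_can_b below 0.3 N and contact force between the fingers and tape_measure below 0.3 N); the robot touches nothing.
It fails at once if a spray can or the tape measure is tipped by more than about 30 degrees (angle between any of spray_can_a, spray_can_b, tape_measure's own z axis and vertical above 0.5 rad).
It also fails if it takes over 149 s, if anything falls off the work surface, if the arm or the gripper's body presses on something with over 40 N, if the wrist force passes 120 N, or if a joint passes its speed limit or range.

ROBOT

A 6-joint arm with a two-finger parallel gripper is mounted at the origin on a cart in front of the work surface, level with it; the furniture and walls round the work are solid. World frame = base frame: x ahead of the robot, y to its left, z up, the work surface at z = 0. Lengths are in m, angles in rad, forces in N, time in s.
With the tool pointing down it reaches from about 0.3 to 0.825 m from the base axis. Payload 5.4 kg.
Tool frame: the origin (TCP) lies on the centre line of the jaws, within the pads' length; the fingertips stand 11 mm ahead of it and the grasp point (between the pads) lies 8 mm behind it; z points along the fingers, y is the line along which they close (so a half turn about z gives the same grasp; the last joint's range is limited). The gripper opens to 92 mm and grips with 3 to 60 N. Pads are 20 mm wide; open, the fingers measure 128 mm over their backs; the gripper's body (75 mm by 189 mm) begins 69 mm behind the grasp point.
Start: joints at [0.993, 0.158, 1.597, -0, 1.386, -0.21], TCP at [0.207, 0.537, 0.226] pointing down, gripper open.
Joint ranges: [-2.91, 2.91], [-0.94, 2.29], [0.18, 2.7], [-1.29, 4.43], [0.17, 2.64], [-3, 3]. Speed limits (rad/s): [2.57, 2.57, 3.14, 3.14, 3.14, 3.14].

INTERFACE

Orientations are given as a unit quaternion [w, x, y, z].
In Python, from workcell import r gives the robot as it stands.
- The arm moves only by the tool play_rows, never from a script. Its argument "plan" is a list of rows, each a list of 7 numbers: the opening, from -1 (shut) to 1 (fully open), then the shift along the tool's x, y, z as a fraction of full scale, then the turn, a rotation vector about the tool's x, y, z as a fraction of full scale. In form: [[jaw, dx, dy, dz, rx, ry, rz], ...]. A call has 1 to 20 rows; each row is the pose to reach, as a shift and turn from the pose commanded when the call began, along the tool's axes at that moment; what a row does not reach only later rows make up. Full scale, the value 1, is 200 mm for a shift and 45 degrees for a turn. A row lasts 1/12 s, in which the tool goes at most 41.7 mm and 7.16 degrees, less where a joint would pass 70% of its speed; a pose out of reach is approached as far as the arm can. A call with a number of a shift or a turn outside -1 to 1 is refused whole. A call with a gripper value outside its range is refused whole. The fingers move at their own pace and stop on an object; "force" is the grip in N (left out, the last holds). Time passes only in rows, so rows that repeat a pose let the fingers close. It gives the time, the measured TCP pose, the force, the opening and the grip force at its end, in the units of the state.
- r.read_state(): the state, without advancing time (a new reading comes with each control period).
- r.snapshot(name): name is "scene" or "top"; returns a dict with "image" (400x640x3 uint8, red, green, blue), "mtx" (3x3 intrinsics, pixels), "dist_coeffs" ([k1, k2, p1, p2, k3] as OpenCV has them; the pictures are not rectified), "xyz" and "rotation" of the camera in the world. Camera axes: x right, y up, looking along -z (the intrinsics and any distortion apply to the point x, -y, -z); pixel columns grow to the right and rows downward; lengths in m; the calibration is good to about 2 mm. A picture is of the moment at which its call begins. There is no depth.
- r.finish_job(): hands the job in; it is judged then, once.
The state is a dict: "clock": time; "joint_pos": joint angles; "qd": joint speeds; "joint_torque": joint torques, N m; "tcp_pos": TCP position; "tool_rot": TCP orientation; "contact_force": force on the tool from outside, world axes, zero at the start; "ft_torque": the same for the moment, N m; "finger_gap": finger opening in m; "grip_force": force on a finger pad.
Only numpy, scipy, OpenCV 4.12 (cv2) and the standard library are available. Lean on these libraries where they do the work, as an engineer would, in place of code of your own. Each camera call takes 0.05 s, during which the arm holds its last target. There are 200 camera calls.

## Working session

There is one attempt and no reset: what is moved stays moved. The work goes in short steps, Python scripts to look and compute and a tool call to move; the robot and the scene stay as the last step left them, time stands still between calls to the robot, and variables do not carry over. Pictures are saved under pics/ and viewed, at most 14 in all, crops included, and the job is handed in when it is done.

Besides the shell and the picture viewer there is one more tool, called after ">>>" in YAML: its name, and indented under it one key for each argument. play_rows: Moves the arm, as the interface text tells. Shift numbers are shares of 200 mm and turn numbers shares of 45 degrees, none past 1 either way. Its arguments: {"type":"object","properties":{"plan":{"type":"array"},"force":{"type":"number"}},"required":["plan"]}

```bash
mkdir -p pics; ls; cat > h.py <<'E'
import numpy as np, cv2
from workcell import r
def snap(n):
    s=r.snapshot(n)
    for k in ("mtx","dist_coeffs","xyz","rotation"): s[k]=np.array(s[k],float)
    if s["rotation"].shape!=(3,3):
        from scipy.spatial.transform import Rotation as R
        q=s["rotation"].ravel(); s["rotation"]=R.from_quat([q[1],q[2],q[3],q[0]]).as_matrix()
    return s
def ray(s,uv):
    p=cv2.undistortPoints(np.array(uv,float).reshape(-1,1,2),s["mtx"],s["dist_coeffs"]).reshape(-1,2)
    d=np.c_[p[:,0],-p[:,1],-np.ones(len(p))]@s["rotation"].T
    return d/np.linalg.norm(d,axis=1)[:,None]
def onz(s,uv,z):
    d=ray(s,uv); t=(z-s["xyz"][2])/d[:,2]; return s["xyz"]+d*t[:,None]
def tri(s1,u1,s2,u2):
    a=ray(s1,[u1])[0]; b=ray(s2,[u2])[0]; 
    k=np.linalg.lstsq(np.c_[a,-b],s2["xyz"]-s1["xyz"],rcond=None)[0]
    p=s1["xyz"]+k[0]*a; q=s2["xyz"]+k[1]*b
    return (p+q)/2, np.linalg.norm(p-q)
def proj(s,P):
    c=(np.atleast_2d(P)-s["xyz"])@s["rotation"]; c=c*[1,-1,-1]
    return cv2.projectPoints(c,np.zeros(3),np.zeros(3),s["mtx"],s["dist_coeffs"])[0].reshape(-1,2)
def save(s,n): cv2.imwrite("pics/"+n,s["image"][:,:,::-1])
E
python3 - <<'E'
from h import *
import pickle
S={}
for n in("scene","top"):
    s=S[n]=snap(n); save(s,n+"0.png"); print(n,s["xyz"],s["rotation"].round(3).tolist(),s["mtx"].tolist(),s["dist_coeffs"])
pickle.dump(S,open("s0.pkl","wb"))
print(r.read_state())
E
```

```text
pics
scene [1.07367146 0.17587715 1.05965426] [[-0.176, -0.862, 0.476], [0.984, -0.154, 0.085], [-0.0, 0.484, 0.875]] [[380.93679978772326, 0.0, 314.5332331529495], [0.0, 380.93679978772326, 193.0923923871], [0.0, 0.0, 1.0]] [-0.05388776  0.          0.          0.          0.        ]
top [ 0.3058848  -0.04296247  1.17004927] [[0.464, 0.862, -0.201], [-0.886, 0.451, -0.109], [-0.003, 0.229, 0.973]] [[412.5298639821442, 0.0, 317.5966375059687], [0.0, 412.5298639821442, 202.18114920117569], [0.0, 0.0, 1.0]] [0.00146969 0.         0.         0.         0.        ]
{'clock': 0.1, 'joint_pos': array([ 9.92924038e-01,  1.58976366e-01,  1.59808662e+00,  2.44029575e-05,
        1.38619551e+00, -2.10100034e-01]), 'qd': array([ 6.68896185e-05,  1.43580877e-04, -1.57445888e-03, -2.15115530e-04,
        1.96668224e-04,  5.35724525e-04]), 'joint_torque': array([ 4.73967812e-04, -3.86504638e+01, -3.22959530e+01,  7.01941643e-02,
        3.39975336e-02, -3.17411104e-05]), 'tcp_pos': array([0.20644688, 0.53608545, 0.22473265]), 'tool_rot': array([-3.30807178e-04,  1.82853702e-01,  9.83139781e-01, -7.64500461e-04]), 'contact_force': array([ 0.49466419, -0.74000174,  0.51253924]), 'ft_torque': array([-0.01620271, -0.0022733 , -0.02385919]), 'grip_force': 0.0, 'finger_gap': 0.09250540198981519}
```

View pics/scene0.png

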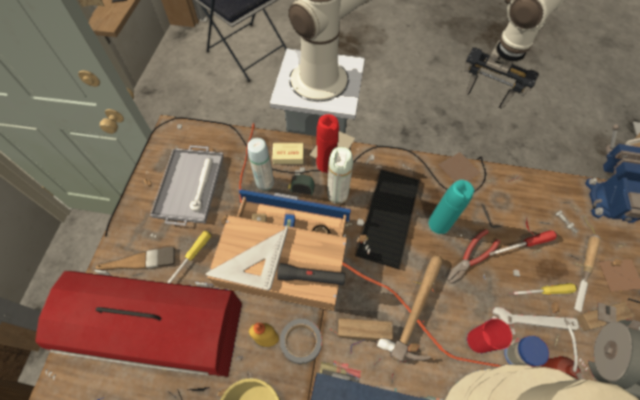

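View pics/top0.png

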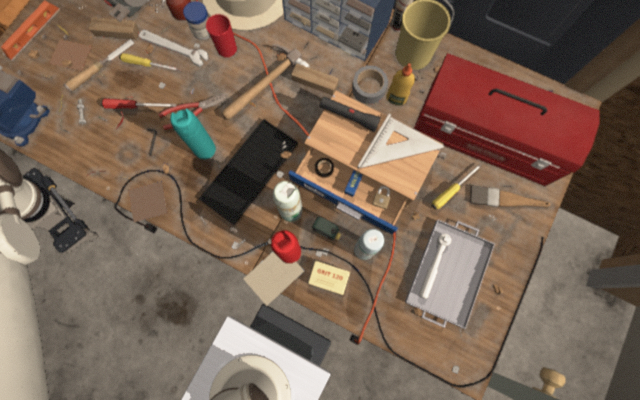

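In the scene picture, the tall-can-shaped things are white/green (340,175), red (327,142) and turquoise (452,207). The white/green one fits spray_can_a. Pale blue spray_can_b is at (260,163), the tape measure at (302,183), and the blue box at (290,219), or (354,183) in the top view. I'll confirm this in enlarged crops and pick pixels there.

```bash
python3 - <<'E'
from h import *
import pickle
S=pickle.load(open("s0.pkl","rb"))
def crop(n,u0,v0,w,h,k,f):
    im=S[n]["image"][v0:v0+h,u0:u0+w,::-1]; im=cv2.resize(im,None,fx=k,fy=k,interpolation=cv2.INTER_CUBIC)
    for i in range(0,w,20): cv2.putText(im,str(u0+i),(i*k,8),0,.3,(0,0,255)); cv2.line(im,(i*k,10),(i*k,14),(0,0,255))
    for i in range(0,h,20): cv2.putText(im,str(v0+i),(0,i*k+4),0,.3,(0,0,255)); cv2.line(im,(20,i*k),(24,i*k),(0,0,255))
    cv2.imwrite("pics/"+f,im)
crop("top",260,90,180,150,4,"ct.png")
crop("scene",230,120,190,150,4,"cs.png")
E
```

```text
(no output)
```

View pics/ct.png

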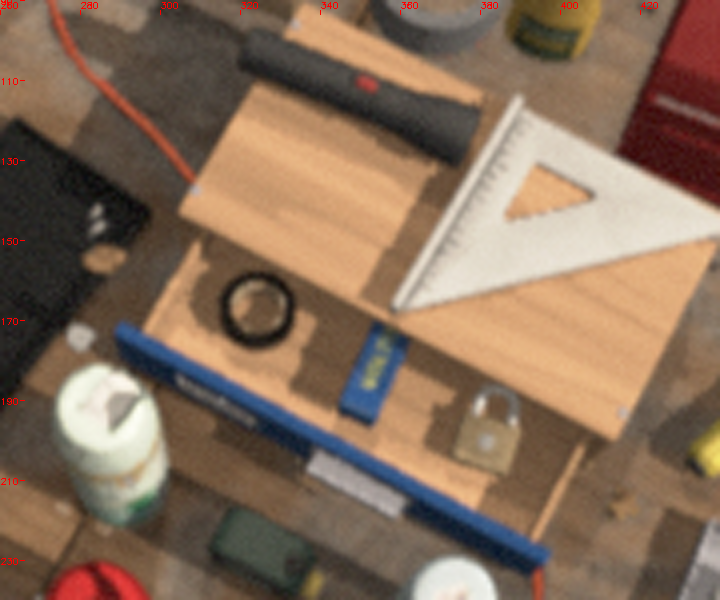

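View pics/cs.png

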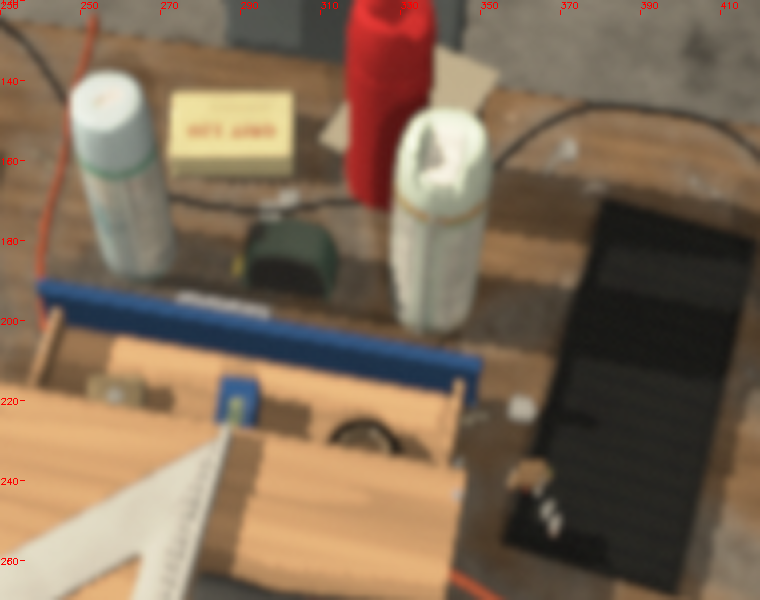

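```bash
cat > m1.py <<'E'
from h import *
import pickle
S=pickle.load(open("s0.pkl","rb"))
T,C=S["top"],S["scene"]
c=lambda p,n:(p[0]/4+(260 if n=='t' else 230),p[1]/4+(90 if n=='t' else 120))
print("unit top front L,R, back L @.088",onz(T,[c((180,212),'t'),c((612,440),'t'),c((305,5),'t')],.088).round(4).tolist())
print("tri unit frontL",tri(T,c((180,212),'t'),C,c((465,472),'s')))
print("drawer back top L,R @.074",onz(T,[c((124,323),'t'),c((549,548),'t')],.074).round(4).tolist())
print("tri dr L",tri(T,c((122,324),'t'),C,c((480,362),'s')),"R",tri(T,c((549,550),'t'),C,c((42,290),'s')))
# grabcut silhouettes
R={"A":{"top":(270,176,36,46),"scene":(325,144,30,62)},"B":{"top":(355,224,32,40),"scene":(244,134,32,58)},"tape":{"top":(309,214,34,28),"scene":(287,171,30,26)}}
seg={}; vis=[]
for k,v in R.items():
    az={}
    for n,rc in v.items():
        s=S[n]; u,w,dx,dy=rc; p=14
        im=np.ascontiguousarray(s["image"][w-p:w+dy+p,u-p:u+dx+p,::-1]); im=cv2.resize(im,None,fx=4,fy=4,interpolation=cv2.INTER_CUBIC)
        m=np.zeros(im.shape[:2],np.uint8); cv2.grabCut(im,m,(4*p,4*p,4*dx,4*dy),np.zeros((1,65)),np.zeros((1,65)),6,cv2.GC_INIT_WITH_RECT)
        m=((m==1)|(m==3)).astype(np.uint8); m=cv2.morphologyEx(m,cv2.MORPH_OPEN,np.ones((9,9)))
        ct=max(cv2.findContours(m,0,cv2.CHAIN_APPROX_NONE)[0],key=cv2.contourArea)
        cv2.drawContours(im,[ct],-1,(0,0,255),1); vis.append(cv2.copyMakeBorder(im,0,380-im.shape[0],0,260-im.shape[1],0))
        uv=(ct[:,0]+.5)/4-.5+[u-p,w-p]; seg[k,n]=uv
        d=ray(s,uv); m0=np.arctan2(*d.mean(0)[[1,0]]); a=(np.arctan2(d[:,1],d[:,0])-m0+np.pi)%(2*np.pi)-np.pi
        lo,hi=a.min()+m0,a.max()+m0; az[n]=((lo+hi)/2,(hi-lo)/2)
    a,b=az["top"][0],az["scene"][0]
    M=np.c_[[np.cos(a),np.sin(a)],[-np.cos(b),-np.sin(b)]]
    t=np.linalg.solve(M,(C["xyz"]-T["xyz"])[:2]); P=T["xyz"][:2]+t[0]*M[:,0]
    print(k,P.round(4),"radii",[round(float(abs(t[i])*np.sin(az[n][1])),4) for i,n in enumerate(("top","scene"))])
pickle.dump(seg,open("seg.pkl","wb"))
cv2.imwrite("pics/seg.png",np.vstack([np.hstack(vis[:3]),np.hstack(vis[3:])])[:,:])
print(proj(T,[[.306,-.043,0]]),proj(C,[[1.07,.176,0]]))
E
python3 m1.py
```

```text
unit top front L,R, back L @.088 [[0.6633, 0.1883, 0.088], [0.654, -0.1466, 0.088], [0.8445, 0.1831, 0.088]]
tri unit frontL (array([0.66549043, 0.19063788, 0.08077969]), np.float64(0.001532116668433134))
drawer back top L,R @.074 [[0.5775, 0.1872, 0.074], [0.5709, -0.1416, 0.074]]
tri dr L (array([0.57613708, 0.18936674, 0.0733647 ]), np.float64(0.0022695113111680415)) R (array([ 0.57091056, -0.14105672,  0.06647937]), np.float64(0.0037417889177282274))
A [0.4967 0.1441] radii [0.0411, 0.0333]
B [ 0.4885 -0.0919] radii [0.0305, 0.0322]
tape [0.4972 0.0314] radii [0.0444, 0.0383]
[[319.07999918 299.13230063]] [[314.95484931 398.50948042]]
```

View pics/seg.png

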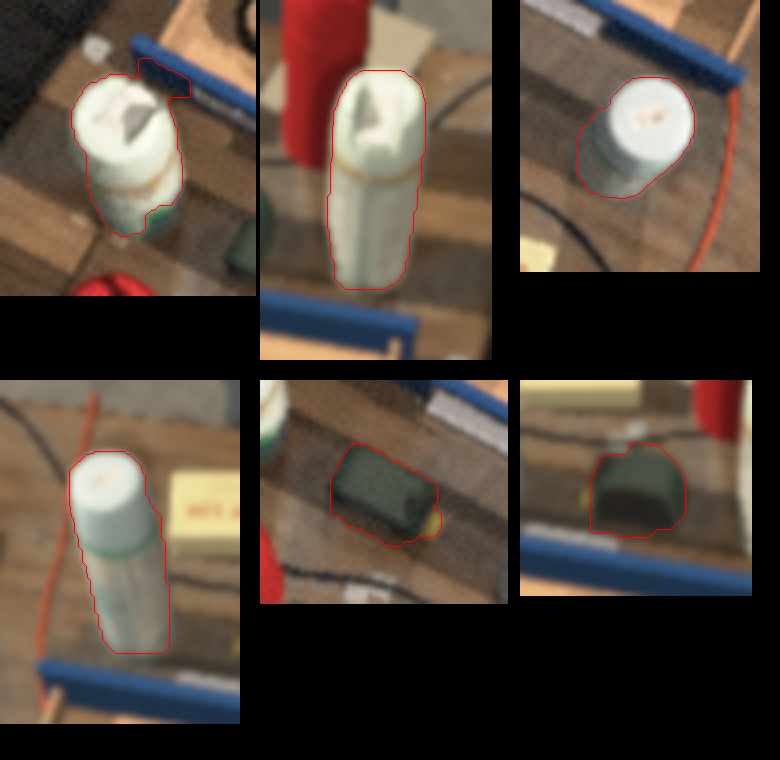

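The crops confirm that the white/green can is A, the pale blue one is B, and the blue box lies between the tape roll and the padlock. Next I'll refine can A and the tape measure, and measure both trays.

```bash
cat > m2.py <<'E'
from h import *
import pickle
S=pickle.load(open("s0.pkl","rb")); seg=pickle.load(open("seg.pkl","rb"))
T,C=S["top"],S["scene"]
c=lambda p,n:(p[0]/4+(260 if n=='t' else 230),p[1]/4+(90 if n=='t' else 120))
def az(s,uv):
    d=ray(s,uv); m0=np.arctan2(*d.mean(0)[[1,0]]); a=(np.arctan2(d[:,1],d[:,0])-m0+np.pi)%(2*np.pi)-np.pi
    return (a.min()+a.max())/2+m0,(a.max()-a.min())/2
def cross(a,b):
    M=np.c_[[np.cos(a[0]),np.sin(a[0])],[-np.cos(b[0]),-np.sin(b[0])]]
    t=np.linalg.solve(M,(C["xyz"]-T["xyz"])[:2]); return T["xyz"][:2]+t[0]*M[:,0],abs(t[0])*np.sin(a[1]),abs(t[1])*np.sin(b[1])
ua=seg["A","top"]; ua=ua[(ua[:,0]<298.5)|(ua[:,1]>195)]
print("A",cross(az(T,ua),az(C,seg["A","scene"])))
print("A top tri",tri(T,c((106,402),'t'),C,c((443,142),'s')),"B",tri(T,(260+453/4,90+598/4),C,c((106,98),'s')))
q=[c(p,'t') for p in((238,508),(318,548),(300,592),(212,550))]
P=onz(T,q,.062); print("tape top",P.round(4).tolist(),P.mean(0).round(4),"yaw of length",np.arctan2(*(P[1]-P[0])[[1,0]]).round(3),np.arctan2(*(P[2]-P[3])[[1,0]]).round(3))
qs=[c(p,'s') for p in((255,225),(325,222))]; print("tape scene top edge",onz(C,qs,.062).round(4).tolist())
# box
hsv=cv2.cvtColor(T["image"],cv2.COLOR_RGB2HSV)
m=cv2.inRange(hsv,(98,90,50),(130,255,255)); m[:168]=0; m[198:]=0; m[:,:342]=0; m[:,366:]=0
ct=max(cv2.findContours(m,0,1)[0],key=cv2.contourArea); r_=cv2.boxPoints(cv2.minAreaRect(ct)); print("box",onz(T,r_,.05).round(4).tolist(), proj(T,onz(T,r_,.05)).round(0).tolist())
# rubber tray
im=T["image"].astype(int); m=((im.max(2)<52)).astype(np.uint8); m[:115]=0;m[225:]=0;m[:,:195]=0;m[:,305:]=0
m=cv2.morphologyEx(cv2.morphologyEx(m,cv2.MORPH_OPEN,np.ones((3,3))),cv2.MORPH_CLOSE,np.ones((9,9)))
ct=max(cv2.findContours(m,0,1)[0],key=cv2.contourArea); b=cv2.boxPoints(cv2.minAreaRect(ct))
W=onz(T,b,.012); print("rubber",b.round(1).tolist(),W.round(4).tolist(),W.mean(0),[np.linalg.norm(W[i]-W[i-1]).round(3) for i in range(4)])
k=3; o=np.array([195,110]); cr=cv2.resize(T["image"][110:230,195:310,::-1],None,fx=k,fy=k,interpolation=2); cv2.polylines(cr,[((b-o)*k).astype(int)],True,(0,0,255),1)
o2=(400,215); cp=cv2.resize(T["image"][215:335,400:500,::-1],None,fx=4,fy=4,interpolation=2)
for i in range(0,100,20): cv2.putText(cp,str(400+i),(i*4,8),0,.3,(0,0,255))
for i in range(0,120,20): cv2.putText(cp,str(215+i),(0,i*4+4),0,.3,(0,0,255))
cr=cv2.copyMakeBorder(cr,0,480-cr.shape[0],0,0,0); cv2.imwrite("pics/trays.png",np.hstack([cr,cp]))
E
python3 m2.py
```

```text
A (array([0.48950338, 0.14375388]), np.float64(0.03560230613107213), np.float64(0.033666359203692764))
A top tri (array([0.49286303, 0.14243548, 0.221145  ]), np.float64(0.00019273313485121749)) B (array([ 0.48610748, -0.09251954,  0.20503242]), np.float64(3.2922255726942986e-05))
tape top [[0.5003, 0.0574, 0.062], [0.501, -0.0036, 0.062], [0.4685, -0.0065, 0.062], [0.4663, 0.0596, 0.062]] [0.484  0.0267 0.062 ] yaw of length -1.56 -1.538
tape scene top edge [[0.4842, 0.0053, 0.062], [0.4721, 0.0576, 0.062]]
box [[0.5995, 0.032, 0.05], [0.6657, 0.0351, 0.05], [0.6663, 0.0084, 0.05], [0.6003, 0.0056, 0.05]] [[344.0, 191.0], [353.0, 171.0], [362.0, 175.0], [352.0, 195.0]]
rubber [[197.89999389648438, 198.5], [262.79998779296875, 115.0], [298.70001220703125, 142.89999389648438], [233.6999969482422, 226.3000030517578]] [[0.3943, 0.399, 0.012], [0.7089, 0.3607, 0.012], [0.68, 0.2216, 0.012], [0.3718, 0.2657, 0.012]] [0.53875988 0.31171724 0.012     ] [np.float64(0.135), np.float64(0.317), np.float64(0.142), np.float64(0.311)]
```

View pics/trays.png

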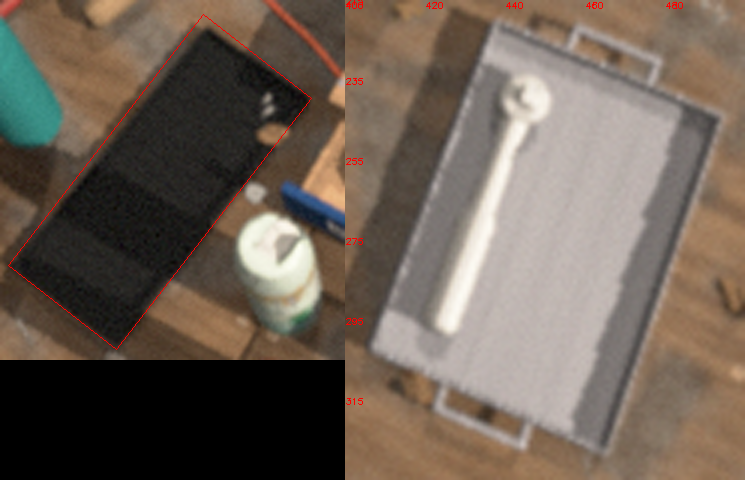

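```bash
cat > nav.py <<'E'
import sys
from h import *
from scipy.spatial.transform import Rotation as R
def nav(x,y,z,yaw,st=None):
    s=st or r.read_state(); q=s["tool_rot"]; M=R.from_quat([q[1],q[2],q[3],q[0]]).as_matrix()
    a=np.radians(yaw); ty=np.array([np.cos(a),np.sin(a),0]); tz=np.array([0,0,-1.]); G=np.c_[np.cross(ty,tz),ty,tz]
    d=M.T@(np.array([x,y,z])-s["tcp_pos"]); w=R.from_matrix(M.T@G).as_rotvec()
    print("shift",(d/.2).round(3),"turn",(w/np.radians(45)).round(3),"mm",(d*1000).round(0))
if __name__=="__main__":
    s=r.read_state(); print(round(s["clock"],1),s["tcp_pos"].round(4),"gap",round(s["finger_gap"],4),"grip",round(s["grip_force"],1),s["contact_force"].round(1))
    for a in sys.argv[1:]: nav(*map(float,a.split(",")),st=s)
E
python3 - <<'E'
from h import *
import pickle
S=pickle.load(open("s0.pkl","rb")); T,C=S["top"],S["scene"]
print("red",tri(T,(285.5,241),C,(329,122)),"turq",tri(T,(185,119),C,(463,188)))
b=np.array([(205,28),(308,98),(118,345),(10,265)])/3+[195,110]
W=onz(T,b,.015); print("rubber",W.round(4).tolist(),W.mean(0).round(4))
b=np.array([(152,18),(375,117),(260,452),(27,348)])/4+[400,215]
W=onz(T,b,.022); print("parts",W.round(4).tolist(),W.mean(0).round(4))
print("tri tray corners",tri(T,(195+205/3,110+28/3),C,(230+675/4,120+595/4)),tri(T,(465,328),C,(178,148)))
d=(W[0]+W[1]-W[2]-W[3]);print(np.degrees(np.arctan2(d[1],d[0])))
E
python3 nav.py .42,.40,.32,0 .49,.143,.32,0
```

```text
red (array([0.38518094, 0.09019675, 0.2188913 ]), np.float64(0.007037107682090333)) turq (array([0.53720505, 0.46026608, 0.21920071]), np.float64(0.009911734519125208))
rubber [[0.6961, 0.3512, 0.015], [0.6782, 0.2238, 0.015], [0.3758, 0.2653, 0.015], [0.395, 0.3968, 0.015]] [0.5363 0.3093 0.015 ]
parts [[0.6564, -0.2391, 0.022], [0.6641, -0.405, 0.022], [0.4203, -0.4219, 0.022], [0.4094, -0.2563, 0.022]] [ 0.5375 -0.3306  0.022 ]
tri tray corners (array([0.70028289, 0.35473624, 0.0029232 ]), np.float64(0.0011962652076395871)) (array([ 0.41845635, -0.41620205,  0.01897301]), np.float64(0.0132564745576102))
3.9687401003387115
0.1 [0.2064 0.5361 0.2247] gap 0.0925 grip 0.0 [ 0.5 -0.7  0.5]
shift [-1.241 -0.252 -0.476] turn [-2.000e-03  1.000e-03  1.532e+00] mm [-248.  -50.  -95.]
shift [-2.029 -1.325 -0.475] turn [-2.000e-03  1.000e-03  1.532e+00] mm [-406. -265.  -95.]
```

>>> play_rows:
  plan:
    - [1,-0.2,-0.1,-0.3,0,0,0.15]
    - [1,-0.4,-0.24,-0.475,0,0,0.3]
    - [1,-0.6,-0.4,-0.475,0,0,0.45]
    - [1,-0.8,-0.55,-0.475,0,0,0.6]
    - [1,-1,-0.65,-0.475,0,0,0.75]
    - [1,-1,-0.65,-0.475,0,0,0.77]
    - [1,-1,-0.65,-0.475,0,0,0.77]

```text
clock: 0.68
tcp_pos: [0.3486, 0.3402, 0.321]
tool_rot: [0.001, 0.469, 0.883, -0.0]
contact_force: [0.9, -0.4, -0.0]
finger_gap: 0.092
grip_force: 0.0
```

```bash
python3 nav.py .48,.2,.32,0 .491,.143,.3,0
```

```text
0.7 [0.3486 0.3402 0.321 ] gap 0.092 grip 0.0 [ 0.9 -0.4 -0. ]
shift [-0.949  0.152  0.007] turn [0.001 0.002 0.757] mm [-190.   30.    1.]
shift [-1.215  0.038  0.107] turn [0.001 0.002 0.757] mm [-243.    8.   21.]
```

>>> play_rows:
  plan:
    - [1,-0.2,0.03,0,0,0,0.16]
    - [1,-0.4,0.06,0,0,0,0.32]
    - [1,-0.6,0.1,0,0,0,0.48]
    - [1,-0.8,0.13,0,0,0,0.64]
    - [1,-0.95,0.15,0,0,0,0.757]
    - [1,-0.95,0.15,0,0,0,0.757]
    - [1,-0.95,0.15,0,0,0,0.757]

```text
clock: 1.27
tcp_pos: [0.4788, 0.2021, 0.3198]
tool_rot: [-0.001, 0.707, 0.708, -0.001]
contact_force: [-0.3, 0.1, -0.1]
finger_gap: 0.0917
grip_force: 0.0
```

```bash
python3 nav.py .491,.143,.29,0 .491,.143,.195,0; python3 - <<'E'
from h import *
a=snap("scene"); b=snap("top"); cv2.imwrite("pics/v1.png",np.hstack([a["image"][60:300,150:480],b["image"][60:300,180:480]])[:,:,::-1])
E
```

```text
1.3 [0.4788 0.2021 0.3198] gap 0.0917 grip 0.0 [-0.3  0.1 -0.1]
shift [-0.296  0.061  0.149] turn [-0.002  0.     0.002] mm [-59.  12.  30.]
shift [-0.296  0.062  0.624] turn [-0.002  0.     0.002] mm [-59.  12. 125.]
```

View pics/v1.png

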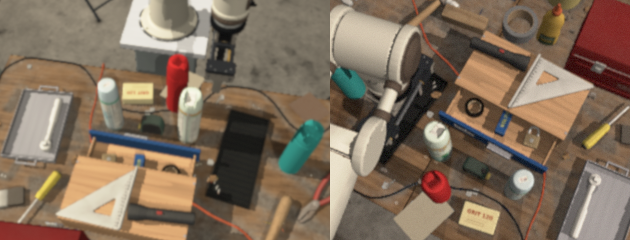

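>>> play_rows:
  plan:
    - [1,-0.15,0.03,0.05,0,0,0]
    - [1,-0.296,0.061,0.1,0,0,0]
    - [1,-0.296,0.061,0.15,0,0,0]
    - [1,-0.296,0.061,0.28,0,0,0]
    - [1,-0.296,0.061,0.4,0,0,0]
    - [1,-0.296,0.061,0.52,0,0,0]
    - [1,-0.296,0.061,0.62,0,0,0]
    - [1,-0.296,0.061,0.62,0,0,0]
    - [1,-0.296,0.061,0.62,0,0,0]

```text
clock: 2.12
tcp_pos: [0.4895, 0.1453, 0.196]
tool_rot: [-0.001, 0.705, 0.709, -0.001]
contact_force: [1.0, 0.8, -0.7]
finger_gap: 0.0917
grip_force: 0.0
```

```bash
python3 - <<'E'
from h import *
a=snap("scene"); b=snap("top")
k=lambda i:cv2.resize(i,None,fx=3,fy=3,interpolation=2)
cv2.imwrite("pics/v2.png",np.hstack([k(a["image"][90:230,270:400]),k(b["image"][110:250,240:370])])[:,:,::-1])
E
```

```text
(no output)
```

View pics/v2.png

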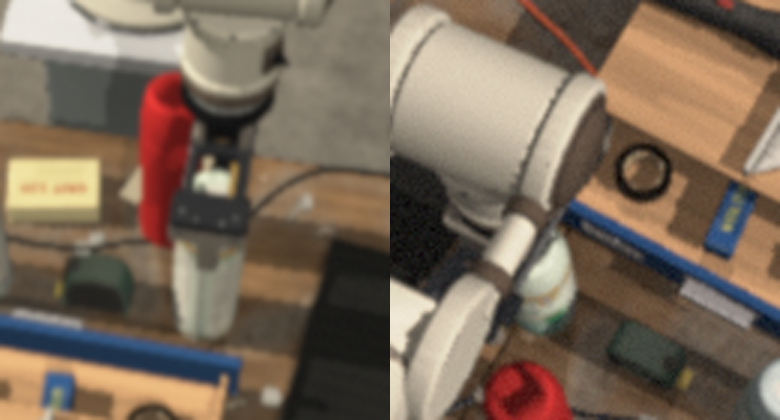

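The gripper's long side lies along the closing direction, and the can sits between the fingers. Closing now.

>>> play_rows:
  plan:
    - [-1,0,0,0,0,0,0]
    - [-1,0,0,0,0,0,0]
    - [-1,0,0,0,0,0,0]
    - [-1,0,0,0,0,0,0]
    - [-1,0,0,0,0,0,0]
    - [-1,0,0,0,0,0,0]
    - [-1,0,0,0,0,0,0]
    - [-1,0,0,0,0,0,0]
  force: 30

```text
clock: 2.88
tcp_pos: [0.4909, 0.1441, 0.197]
tool_rot: [0.0, 0.706, 0.708, 0.0]
contact_force: [-2.3, -0.1, 3.3]
finger_gap: 0.0608
grip_force: 30.1
```

>>> play_rows:
  plan:
    - [-1,0,0,-0.08,0,0,0]
    - [-1,0,0,-0.2,0,0,0]
    - [-1,0,0,-0.35,0,0,0]
    - [-1,0.06,0.06,-0.48,0,0,0]
    - [-1,0.15,0.15,-0.55,0,0,0]
    - [-1,0.25,0.25,-0.55,0,0,0]
    - [-1,0.35,0.35,-0.55,0,0,0]
    - [-1,0.45,0.45,-0.55,0,0,0]
    - [-1,0.55,0.55,-0.55,0,0,0]
    - [-1,0.65,0.65,-0.55,0,0,0]
    - [-1,0.72,0.71,-0.55,0,0,0]
    - [-1,0.755,0.745,-0.5,0,0,0]
    - [-1,0.755,0.745,-0.4,0,0,0]
    - [-1,0.755,0.745,-0.3,0,0,0]
    - [-1,0.755,0.745,-0.2,0,0,0]
    - [-1,0.755,0.745,-0.12,0,0,0]
    - [-1,0.755,0.745,-0.12,0,0,0]
    - [-1,0.755,0.745,-0.12,0,0,0]

```text
clock: 4.38
tcp_pos: [0.6381, 0.2952, 0.218]
tool_rot: [-0.001, 0.706, 0.708, -0.002]
contact_force: [0.3, 0.2, -3.4]
finger_gap: 0.0605
grip_force: 29.9
```

```bash
python3 nav.py .640,.295,.203,0; python3 - <<'E'
from h import *
a=snap("scene"); b=snap("top")
k=lambda i:cv2.resize(i,None,fx=3,fy=3,interpolation=2)
cv2.imwrite("pics/v3.png",np.hstack([k(a["image"][120:290,330:460]),k(b["image"][80:250,195:325])])[:,:,::-1])
E
```

```text
4.4 [0.6381 0.2952 0.218 ] gap 0.0605 grip 29.9 [ 0.3  0.2 -3.4]
shift [-0.001  0.01   0.075] turn [-0.006  0.002  0.005] mm [-0.  2. 15.]
```

View pics/v3.png

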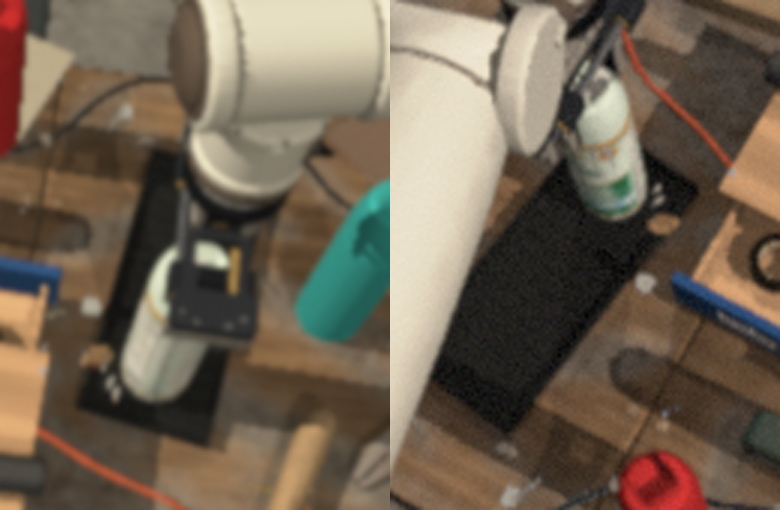

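>>> play_rows:
  plan:
    - [-1,0,0.01,0.035,0,0,0]
    - [-1,0,0.01,0.06,0,0,0]
    - [-1,0,0.01,0.068,0,0,0]
    - [-1,0,0.01,0.073,0,0,0]
    - [-1,0,0.01,0.073,0,0,0]
    - [-1,0,0.01,0.073,0,0,0]

```text
clock: 4.98
tcp_pos: [0.6413, 0.2956, 0.2061]
tool_rot: [0.0, 0.706, 0.708, 0.0]
contact_force: [0.3, 0.1, -3.2]
finger_gap: 0.0606
grip_force: 29.9
```

>>> play_rows:
  plan:
    - [0.8,0,0,0,0,0,0]
    - [0.8,0,0,0,0,0,0]
    - [0.8,0,0,0,0,0,0]
    - [0.8,0,0,0,0,0,0]
    - [0.8,0,0,-0.1,0,0,0]
    - [0.8,0,0,-0.25,0,0,0]
    - [0.8,0,0,-0.4,0,0,0]
    - [0.8,0,0,-0.5,0,0,0]
    - [0.8,-0.2,0,-0.5,0,0,0]
    - [0.8,-0.4,0,-0.5,0,0,0]
    - [0.8,-0.6,0,-0.5,0,0,0]
    - [0.8,-0.8,0,-0.5,0,0,0]
    - [0.8,-1,0,-0.5,0,0,0]
    - [0.8,-1,0,-0.5,0,0,0]

```text
clock: 6.15
tcp_pos: [0.6425, 0.0886, 0.3067]
tool_rot: [0.002, 0.708, 0.706, -0.001]
contact_force: [-0.9, -0.7, 0.2]
finger_gap: 0.0828
grip_force: 0.0
```

```bash
python3 nav.py .486,.012,.12,2 .486,.012,.047,2
```

```text
6.2 [0.6425 0.0886 0.3067] gap 0.0828 grip 0.0 [-0.9 -0.7  0.2]
shift [-0.382 -0.782  0.934] turn [ 0.001  0.004 -0.049] mm [ -76. -156.  187.]
shift [-0.381 -0.783  1.299] turn [ 0.001  0.004 -0.049] mm [ -76. -157.  260.]
```

>>> play_rows:
  plan:
    - [0.3,-0.12,-0.2,0,0,0,-0.02]
    - [0.3,-0.24,-0.4,0,0,0,-0.04]
    - [0.3,-0.36,-0.6,0,0,0,-0.05]
    - [0.3,-0.382,-0.782,0.05,0,0,-0.05]
    - [0.3,-0.382,-0.782,0.2,0,0,-0.05]
    - [0.3,-0.382,-0.782,0.4,0,0,-0.05]
    - [0.3,-0.382,-0.782,0.6,0,0,-0.05]
    - [0.3,-0.382,-0.782,0.8,0,0,-0.05]
    - [0.3,-0.382,-0.782,0.93,0,0,-0.05]
    - [0.3,-0.382,-0.782,0.93,0,0,-0.05]
    - [0.3,-0.382,-0.782,0.93,0,0,-0.05]

```text
clock: 7.07
tcp_pos: [0.4854, 0.019, 0.1198]
tool_rot: [-0.001, 0.692, 0.722, -0.0]
contact_force: [-0.3, 0.0, 0.8]
finger_gap: 0.0596
grip_force: 0.0
```

```bash
python3 nav.py .485,.012,.036,2; python3 - <<'E'
from h import *
a=snap("scene"); b=snap("top")
k=lambda i:cv2.resize(i,None,fx=4,fy=4,interpolation=2)
cv2.imwrite("pics/v4.png",np.hstack([k(a["image"][120:230,250:345]),k(b["image"][170:280,275:375])])[:,:,::-1])
E
```

```text
7.1 [0.4854 0.019  0.1198] gap 0.0596 grip 0.0 [-0.3  0.   0.8]
shift [-0.035 -0.003  0.419] turn [-0.002 -0.001  0.01 ] mm [-7. -1. 84.]
```

View pics/v4.png

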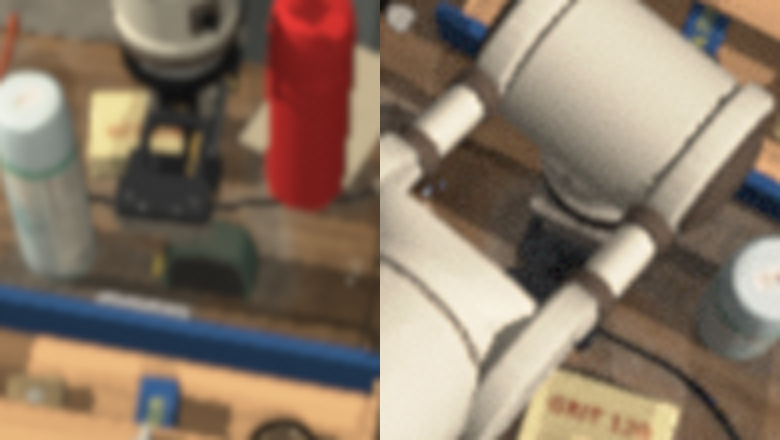

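```bash
python3 - <<'E'
from h import *
s=r.read_state(); print(s["joint_pos"].round(3))
D=[(np.array([.993,.158,1.597,0,1.386,-.21]),np.array([.207,.537,.226])),(s["joint_pos"],s["tcp_pos"])]
A=[];b=[]
for q,p in D:
    A+= [[np.sin(q[1]),np.sin(q[1]+q[2]),0],[np.cos(q[1]),np.cos(q[1]+q[2]),1]]; b+=[np.hypot(*p[:2]),p[2]]; print(np.arctan2(p[1],p[0]),q[0],q[1]+q[2]+q[4])
print(np.linalg.lstsq(A,b,rcond=None))
im=snap("scene")["image"][60:230,240:400,::-1]; cv2.imwrite("pics/v5.png",cv2.resize(im,None,fx=4,fy=4)[:600,:])
E
```

```text
[-0.21   0.037  1.941  0.     1.158 -0.254]
1.20287399012245 0.993 3.141
0.03770191299985119 -0.2104495066937725 3.137141240083114
(array([ 0.45055344,  0.51339276, -0.12442592]), array([5.09212682e-07]), np.int32(3), array([2.04946701, 1.34025671, 0.0582829 ]))
```

View pics/v5.png

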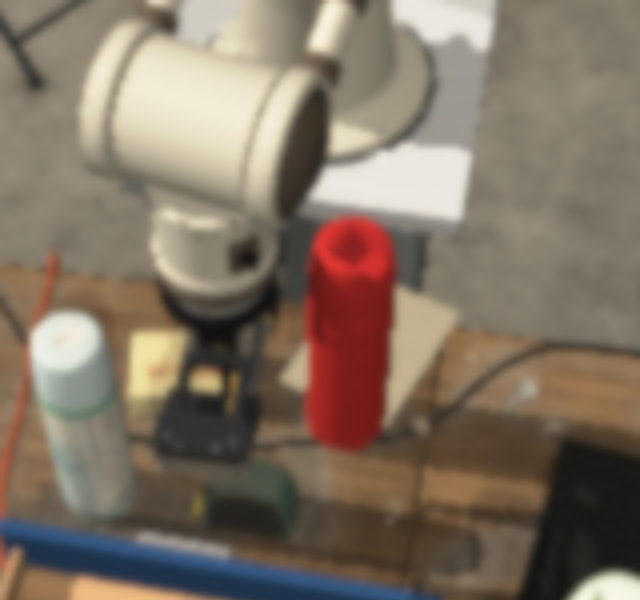

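>>> play_rows:
  plan:
    - [0.3,-0.035,0,0.1,0,0,0]
    - [0.3,-0.035,0,0.2,0,0,0]
    - [0.3,-0.035,0,0.28,0,0,0]
    - [0.3,-0.035,0,0.35,0,0,0]
    - [0.3,-0.035,0,0.4,0,0,0]
    - [0.3,-0.035,0,0.42,0,0,0]
    - [0.3,-0.035,0,0.42,0,0,0]
    - [0.3,-0.035,0,0.42,0,0,0]

```text
clock: 7.88
tcp_pos: [0.4873, 0.0114, 0.0371]
tool_rot: [0.001, 0.692, 0.722, 0.001]
contact_force: [0.1, -0.1, -0.1]
finger_gap: 0.0597
grip_force: 0.0
```

>>> play_rows:
  plan:
    - [-1,0,0,0,0,0,0]
    - [-1,0,0,0,0,0,0]
    - [-1,0,0,0,0,0,0]
    - [-1,0,0,0,0,0,0]
    - [-1,0,0,0,0,0,0]
    - [-1,0,0,0,0,0,0]
  force: 30

```text
clock: 8.38
tcp_pos: [0.4865, 0.0116, 0.0364]
tool_rot: [0.0, 0.692, 0.722, 0.0]
contact_force: [-1.0, -0.3, 3.2]
finger_gap: 0.0342
grip_force: 29.7
```

>>> play_rows:
  plan:
    - [-1,0,0,-0.1,0,0,0]
    - [-1,0,0,-0.25,0,0,0]
    - [-1,0,0,-0.42,0,0,0]
    - [-1,0,0,-0.6,0,0,0]
    - [-1,0,0,-0.78,0,0,0]
    - [-1,0.05,0,-0.92,0,0,0]
    - [-1,0.15,0,-0.98,0,0,0]
    - [-1,0.3,0,-0.98,0,0,0]
    - [-1,0.45,0,-0.98,0,0,0]
    - [-1,0.6,0,-0.98,0,0,0]
    - [-1,0.75,0,-0.98,0,0,0]
    - [-1,0.9,0,-0.98,0,0,0]
    - [-1,0.97,0,-0.98,0,0,0]
    - [-1,0.97,0,-0.98,0,0,0]
    - [-1,0.97,0,-0.98,0,0,0]

```text
clock: 9.63
tcp_pos: [0.4771, 0.2056, 0.231]
tool_rot: [-0.0, 0.691, 0.723, -0.001]
contact_force: [0.3, -0.1, -3.9]
finger_gap: 0.034
grip_force: 29.7
```

```bash
python3 nav.py .432,.308,.06,-2 .432,.308,.046,-2
```

```text
9.6 [0.4771 0.2056 0.231 ] gap 0.034 grip 29.7 [ 0.3 -0.1 -3.9]
shift [ 0.522 -0.201  0.855] turn [-0.002  0.001  0.101] mm [104. -40. 171.]
shift [ 0.523 -0.201  0.925] turn [-0.002  0.001  0.101] mm [105. -40. 185.]
```

>>> play_rows:
  plan:
    - [-1,0.13,-0.05,0,0,0,0.03]
    - [-1,0.26,-0.1,0.02,0,0,0.06]
    - [-1,0.39,-0.15,0.08,0,0,0.1]
    - [-1,0.522,-0.2,0.2,0,0,0.1]
    - [-1,0.522,-0.2,0.35,0,0,0.1]
    - [-1,0.522,-0.2,0.5,0,0,0.1]
    - [-1,0.522,-0.2,0.65,0,0,0.1]
    - [-1,0.522,-0.2,0.76,0,0,0.1]
    - [-1,0.522,-0.2,0.84,0,0,0.1]
    - [-1,0.522,-0.2,0.84,0,0,0.1]
    - [-1,0.522,-0.2,0.84,0,0,0.1]

```text
clock: 10.55
tcp_pos: [0.433, 0.3067, 0.0632]
tool_rot: [-0.0, 0.72, 0.694, -0.001]
contact_force: [0.5, 0.3, -2.8]
finger_gap: 0.034
grip_force: 29.7
```

```bash
python3 nav.py  .432,.308,.044,-2
```

```text
10.6 [0.433  0.3067 0.0632] gap 0.034 grip 29.7 [ 0.5  0.3 -2.8]
shift [ 0.006 -0.005  0.096] turn [-0.003  0.002 -0.002] mm [ 1. -1. 19.]
```

>>> play_rows:
  plan:
    - [-1,0,0,0.05,0,0,0]
    - [-1,0,0,0.085,0,0,0]
    - [-1,0,0,0.097,0,0,0]
    - [-1,0,0,0.1,0,0,0]
    - [-1,0,0,0.1,0,0,0]
    - [0.2,0,0,0.1,0,0,0]
    - [0.2,0,0,0.1,0,0,0]
    - [0.2,0,0,0.1,0,0,0]
    - [0.2,0,0,0.1,0,0,0]

```text
clock: 11.3
tcp_pos: [0.434, 0.3083, 0.0447]
tool_rot: [0.0, 0.72, 0.694, 0.001]
contact_force: [0.6, -0.2, -0.5]
finger_gap: 0.0549
grip_force: 0.0
```

>>> play_rows:
  plan:
    - [0.2,0,0,-0.1,0,0,0]
    - [0.2,0,0,-0.3,0,0,0]
    - [0.2,0,0,-0.5,0,0,0]
    - [0.4,0,0,-0.7,0,0,0]
    - [0.8,0,0,-0.9,0,0,0]
    - [0.8,-0.1,0,-1,0,0,0]
    - [0.8,-0.3,0,-1,0,0,0]
    - [0.8,-0.5,0,-1,0,0,0]
    - [0.8,-0.7,0,-1,0,0,0]
    - [0.8,-0.85,0,-1,0,0,0]
    - [0.8,-1,0,-1,0,0,0]
    - [0.8,-1,0,-1,0,0,0]
    - [0.8,-1,0,-1,0,0,0]

```text
clock: 12.38
tcp_pos: [0.4266, 0.1073, 0.2444]
tool_rot: [0.0, 0.721, 0.693, 0.001]
contact_force: [-0.1, 0.6, -0.0]
finger_gap: 0.0826
grip_force: 0.0
```

```bash
python3 nav.py  .487,-.092,.28,0
```

```text
12.4 [0.4266 0.1073 0.2444] gap 0.0826 grip 0.0 [-0.1  0.6 -0. ]
shift [-0.984  0.341 -0.178] turn [ 0.001 -0.    -0.049] mm [-197.   68.  -36.]
```

>>> play_rows:
  plan:
    - [0.8,0,0.05,-0.12,0,0,-0.02]
    - [0.8,-0.05,0.1,-0.2,0,0,-0.04]
    - [0.8,-0.2,0.2,-0.2,0,0,-0.05]
    - [0.8,-0.4,0.3,-0.2,0,0,-0.05]
    - [0.8,-0.6,0.341,-0.2,0,0,-0.05]
    - [0.8,-0.8,0.341,-0.2,0,0,-0.05]
    - [0.8,-0.984,0.341,-0.2,0,0,-0.05]
    - [0.8,-0.984,0.341,-0.2,0,0,-0.05]
    - [0.8,-0.984,0.341,-0.2,0,0,-0.05]

```text
clock: 13.13
tcp_pos: [0.4879, -0.0911, 0.2839]
tool_rot: [-0.0, 0.706, 0.708, 0.0]
contact_force: [-0.3, 0.4, 0.2]
finger_gap: 0.0829
grip_force: 0.0
```

```bash
python3 nav.py  .487,-.092,.182,0; python3 - <<'E'
from h import *
a=snap("scene"); b=snap("top")
k=lambda i:cv2.resize(i,None,fx=3,fy=3,interpolation=2)
cv2.imwrite("pics/v6.png",np.hstack([k(a["image"][140:300,330:460]),k(b["image"][100:260,190:320])])[:,:,::-1])
E
```

```text
13.1 [ 0.4879 -0.0911  0.2839] gap 0.0829 grip 0.0 [-0.3  0.4  0.2]
shift [-0.005 -0.004  0.509] turn [-0.    -0.001  0.002] mm [ -1.  -1. 102.]
```

View pics/v6.png

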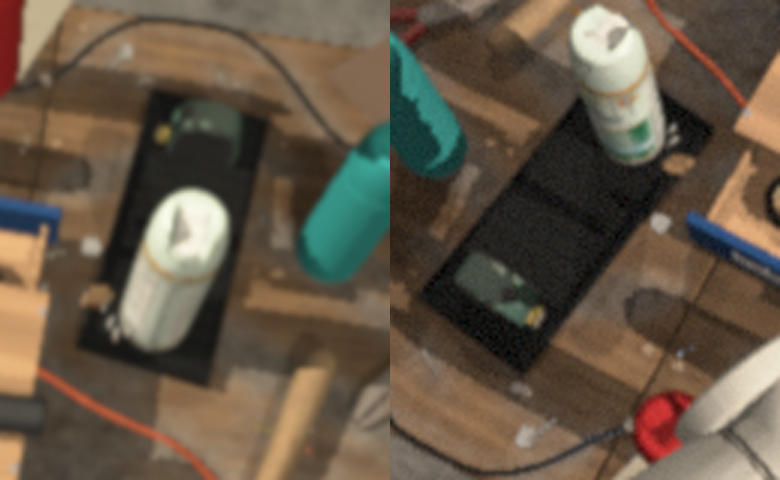

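>>> play_rows:
  plan:
    - [0.8,-0.005,-0.004,0.12,0,0,0]
    - [0.8,-0.005,-0.004,0.25,0,0,0]
    - [0.8,-0.005,-0.004,0.37,0,0,0]
    - [0.8,-0.005,-0.004,0.46,0,0,0]
    - [0.8,-0.005,-0.004,0.51,0,0,0]
    - [0.8,-0.005,-0.004,0.51,0,0,0]
    - [0.8,-0.005,-0.004,0.51,0,0,0]
    - [-1,-0.005,-0.004,0.51,0,0,0]
    - [-1,-0.005,-0.004,0.51,0,0,0]
    - [-1,-0.005,-0.004,0.51,0,0,0]
    - [-1,-0.005,-0.004,0.51,0,0,0]
    - [-1,-0.005,-0.004,0.51,0,0,0]
    - [-1,-0.005,-0.004,0.51,0,0,0]
  force: 25

```text
clock: 14.32
tcp_pos: [0.487, -0.0922, 0.1827]
tool_rot: [0.0, 0.706, 0.708, 0.0]
contact_force: [-0.2, 0.4, 2.8]
finger_gap: 0.0536
grip_force: 25.0
```

```bash
python3 nav.py  .487,-.092,.182,0 .537,.309,.29,0; python3 - <<'E'
from h import *
import pickle
T=pickle.load(open("s0.pkl","rb"))["top"]
print(onz(T,[(190+250/3,100+150/3),(190+245/3,100+160/3),(190+110/3,100+290/3)],.006))
E
```

```text
14.3 [ 0.487  -0.0922  0.1827] gap 0.0536 grip 25.0 [-0.2  0.4  2.8]
shift [0.001 0.    0.003] turn [0.001 0.001 0.005] mm [0. 0. 1.]
shift [ 2.005  0.258 -0.537] turn [0.001 0.001 0.005] mm [ 401.   52. -107.]
[[0.62687817 0.27927654 0.006     ]
 [0.6153717  0.27856545 0.006     ]
 [0.4382468  0.32974612 0.006     ]]
```

>>> play_rows:
  plan:
    - [-1,0,0,-0.08,0,0,0]
    - [-1,0,0,-0.2,0,0,0]
    - [-1,0,0,-0.35,0,0,0]
    - [-1,0.05,0,-0.5,0,0,0]
    - [-1,0.12,0,-0.6,0,0,0]
    - [-1,0.25,0,-0.6,0,0,0]
    - [-1,0.4,0,-0.6,0,0,0]
    - [-1,0.55,0,-0.6,0,0,0]
    - [-1,0.7,0,-0.6,0,0,0]
    - [-1,0.85,0,-0.6,0,0,0]
    - [-1,1,0,-0.6,0,0,0]
    - [-1,1,0,-0.6,0,0,0]

```text
clock: 15.32
tcp_pos: [0.4851, 0.1125, 0.3016]
tool_rot: [-0.001, 0.704, 0.71, 0.001]
contact_force: [0.0, 0.4, -1.9]
finger_gap: 0.0537
grip_force: 25.0
```

```bash
python3 nav.py .537,.309,.21,0
```

```text
15.3 [0.4851 0.1125 0.3016] gap 0.0537 grip 25.0 [ 0.   0.4 -1.9]
shift [0.979 0.268 0.46 ] turn [-0.001 -0.004  0.011] mm [196.  54.  92.]
```

>>> play_rows:
  plan:
    - [-1,0.15,0.02,0,0,0,0]
    - [-1,0.3,0.05,0,0,0,0]
    - [-1,0.45,0.1,0,0,0,0]
    - [-1,0.6,0.15,0,0,0,0]
    - [-1,0.75,0.2,0,0,0,0]
    - [-1,0.9,0.25,0,0,0,0]
    - [-1,0.99,0.27,0,0,0,0]
    - [-1,0.99,0.27,0.1,0,0,0]
    - [-1,0.99,0.27,0.22,0,0,0]
    - [-1,0.99,0.27,0.33,0,0,0]
    - [-1,0.99,0.27,0.42,0,0,0]
    - [-1,0.99,0.27,0.48,0,0,0]
    - [-1,0.99,0.27,0.48,0,0,0]
    - [-1,0.99,0.27,0.48,0,0,0]

```text
clock: 16.48
tcp_pos: [0.5391, 0.3058, 0.2057]
tool_rot: [-0.0, 0.706, 0.708, -0.001]
contact_force: [-0.7, -0.7, -1.1]
finger_gap: 0.0539
grip_force: 25.0
```

```bash
python3 nav.py .537,.309,.190,0
```

```text
16.5 [0.5391 0.3058 0.2057] gap 0.0539 grip 25.0 [-0.7 -0.7 -1.1]
shift [ 0.016 -0.011  0.078] turn [-0.001  0.001  0.004] mm [ 3. -2. 16.]
```

>>> play_rows:
  plan:
    - [-1,0.016,-0.01,0.04,0,0,0]
    - [-1,0.016,-0.01,0.07,0,0,0]
    - [-1,0.016,-0.01,0.08,0,0,0]
    - [-1,0.016,-0.01,0.083,0,0,0]
    - [-1,0.016,-0.01,0.083,0,0,0]
    - [0.6,0.016,-0.01,0.083,0,0,0]
    - [0.6,0.016,-0.01,0.083,0,0,0]
    - [0.6,0.016,-0.01,0.083,0,0,0]
    - [0.6,0.016,-0.01,0.083,0,0,0]
    - [0.6,0.016,-0.01,-0.05,0,0,0]
    - [0.6,0.016,-0.01,-0.2,0,0,0]
    - [0.6,0.016,-0.01,-0.35,0,0,0]
    - [0.6,0.016,-0.01,-0.45,0,0,0]
    - [-0.3,-0.15,0,-0.45,0,0,0]
    - [-0.3,-0.35,0.02,-0.45,0,0,0]
    - [-0.3,-0.55,0.05,-0.45,0,0,0]
    - [-0.3,-0.75,0.1,-0.45,0,0,0]
    - [-0.3,-0.95,0.14,-0.4,0,0,0]
    - [-0.3,-1,0.14,-0.4,0,0,0]
    - [-0.3,-1,0.14,-0.4,0,0,0]

```text
clock: 18.15
tcp_pos: [0.568, 0.1036, 0.2855]
tool_rot: [-0.0, 0.707, 0.707, -0.001]
contact_force: [0.1, 1.1, -0.7]
finger_gap: 0.0325
grip_force: 0.0
```

```bash
python3 nav.py .5685,.065,.12,-1 .5685,.065,.056,-1;  python3 - <<'E'
from h import *
import pickle
T=pickle.load(open("s0.pkl","rb"))["top"]
print("roll rim", onz(T,[(260+p[0]/4,90+p[1]/4) for p in((257,272),(257,348),(220,310),(294,310))],.04).round(3).tolist())
b=snap("top"); C=snap("scene"); import pickle; pickle.dump((b,C),open("s1.pkl","wb"))
# silhouette check of front top edge: blue mask edge along several columns
h=cv2.cvtColor(b["image"],cv2.COLOR_RGB2HSV); m=cv2.inRange(h,(98,90,40),(130,255,255))
for u in(300,315,330,370,385): 
    v=np.where(m[140:240,u])[0]+140
    if len(v): print(u,v.min(),v.max(),onz(b,[(u,v.min()-.5)],.074).round(4))
E
```

```text
18.1 [0.568  0.1036 0.2855] gap 0.0325 grip 0.0 [ 0.1  1.1 -0.7]
shift [-0.193  0.004  0.828] turn [-0.001  0.001  0.021] mm [-39.   1. 166.]
shift [-0.193  0.004  1.148] turn [-0.001  0.001  0.021] mm [-39.   1. 230.]
roll rim [[0.664, 0.128, 0.04], [0.614, 0.101, 0.04], [0.626, 0.138, 0.04], [0.651, 0.091, 0.04]]
315 185 188 [[0.5733 0.1096 0.074 ]]
330 193 198 [[0.5723 0.0626 0.074 ]]
370 214 221 [[ 0.5703 -0.0604  0.074 ]]
385 222 227 [[ 0.5692 -0.1059  0.074 ]]
```

>>> play_rows:
  plan:
    - [-0.3,-0.19,0,0,0,0,0.02]
    - [-0.3,-0.19,0,0.15,0,0,0.02]
    - [-0.3,-0.19,0,0.35,0,0,0.02]
    - [-0.3,-0.19,0,0.55,0,0,0.02]
    - [-0.3,-0.19,0,0.7,0,0,0.02]
    - [-0.3,-0.19,0,0.8,0,0,0.02]
    - [-0.3,-0.19,0,0.83,0,0,0.02]
    - [-0.3,-0.19,0,0.83,0,0,0.02]

```text
clock: 18.92
tcp_pos: [0.5669, 0.0701, 0.1186]
tool_rot: [-0.001, 0.711, 0.704, -0.001]
contact_force: [-0.1, 0.1, 0.3]
finger_gap: 0.0323
grip_force: 0.0
```

```bash
python3 nav.py .5675,.065,.056,-1
```

```text
18.9 [0.5669 0.0701 0.1186] gap 0.0323 grip 0.0 [-0.1  0.1  0.3]
shift [-0.026  0.004  0.313] turn [-0.004 -0.001  0.01 ] mm [-5.  1. 63.]
```

>>> play_rows:
  plan:
    - [-0.3,-0.02,0.002,0.1,0,0,0]
    - [-0.3,-0.02,0.002,0.18,0,0,0]
    - [-0.3,-0.02,0.002,0.25,0,0,0]
    - [-0.3,-0.02,0.002,0.31,0,0,0]
    - [-0.3,-0.02,0.002,0.31,0,0,0]
    - [-1,-0.02,0.002,0.31,0,0,0]
    - [-1,-0.02,0.002,0.31,0,0,0]
    - [-1,-0.02,0.002,0.31,0,0,0]
    - [-1,-0.02,0.002,0.31,0,0,0]
    - [-1,-0.02,0.002,0.31,0,0,0]
  force: 30

```text
clock: 19.75
tcp_pos: [0.5699, 0.0644, 0.0596]
tool_rot: [0.001, 0.712, 0.703, 0.001]
contact_force: [2.3, 0.4, 3.8]
finger_gap: 0.0118
grip_force: 30.0
```

>>> play_rows:
  plan:
    - [-1,0,-0.04,0,0,0,0]
    - [-1,0.001,-0.1,0,0,0,0]
    - [-1,0.002,-0.16,0,0,0,0]
    - [-1,0.003,-0.22,0,0,0,0]
    - [-1,0.004,-0.27,0,0,0,0]
    - [-1,0.005,-0.31,0,0,0,0]
    - [-1,0.005,-0.325,0,0,0,0]
    - [-1,0.005,-0.325,0,0,0,0]

```text
clock: 20.42
tcp_pos: [0.5048, 0.0659, 0.0596]
tool_rot: [0.002, 0.712, 0.703, 0.001]
contact_force: [1.5, 0.7, 7.0]
finger_gap: 0.0119
grip_force: 30.0
```

>>> play_rows:
  plan:
    - [-1,0,-0.015,0,0,0,0]
    - [-1,0,-0.03,0,0,0,0]
    - [-1,0,-0.045,0,0,0,0]
    - [-1,0.001,-0.055,0,0,0,0]
    - [-1,0.001,-0.06,0,0,0,0]
    - [-1,0.001,-0.06,0,0,0,0]

```text
clock: 20.92
tcp_pos: [0.5046, 0.0658, 0.0599]
tool_rot: [0.012, 0.712, 0.702, 0.012]
contact_force: [49.3, 3.4, -40.1]
finger_gap: 0.0121
grip_force: 30.0
```

The drawer is at its stop. I'll relax the pull, open and lift.

>>> play_rows:
  plan:
    - [-1,0,0.03,0,0,0,0]
    - [-1,0,0.06,0,0,0,0]
    - [-1,0,0.06,0,0,0,0]
    - [-0.4,0,0.06,0,0,0,0]
    - [-0.4,0,0.06,0,0,0,0]
    - [-0.4,0,0.06,0,0,0,0]
    - [-0.4,0,0.06,0,0,0,0]
    - [-0.4,0,0.06,-0.1,0,0,0]
    - [-0.4,0,0.06,-0.25,0,0,0]
    - [-0.4,0,0.06,-0.4,0,0,0]
    - [-0.4,0.2,0.06,-0.6,0,0,0]
    - [-0.4,0.4,0.06,-0.8,0,0,0]
    - [-0.4,0.6,0.06,-0.95,0,0,0]
    - [-0.4,0.8,0.06,-0.95,0,0,0]
    - [-0.4,1,0.06,-0.95,0,0,0]
    - [-0.4,1,0.06,-0.95,0,0,0]

```text
clock: 22.25
tcp_pos: [0.5053, 0.2693, 0.2492]
tool_rot: [-0.0, 0.711, 0.703, 0.001]
contact_force: [-0.6, -0.6, -0.5]
finger_gap: 0.0275
grip_force: 0.0
```

```bash
cat > m3.py <<'E'
from h import *
import sys
b=snap("top"); C=snap("scene")
def rect(s,lo,hi,roi):
    h=cv2.cvtColor(s["image"],cv2.COLOR_RGB2HSV); m=cv2.inRange(h,lo,hi); k=np.zeros_like(m); u,v,w,d=roi; k[v:v+d,u:u+w]=255; m&=k
    ct=sorted(cv2.findContours(m,0,1)[0],key=cv2.contourArea)
    for c in ct[-3:]: print(cv2.boundingRect(c),cv2.contourArea(c))
    return m
rect(b,(98,90,40),(130,255,255),(260,150,160,110))
k=lambda i,f=4:cv2.resize(i,None,fx=f,fy=f,interpolation=2)
cv2.imwrite("pics/v7.png",np.hstack([k(b["image"][150:260,270:390]),k(C["image"][175:285,260:340])])[:,:,::-1])
import pickle; pickle.dump((b,C),open("s2.pkl","wb"))
E
python3 m3.py; python3 nav.py
```

```text
(334, 184, 20, 31) 250.0
(277, 191, 109, 62) 459.5
22.4 [0.505  0.27   0.2483] gap 0.0274 grip 0.0 [-0.  -0.6  0.2]
```

View pics/v7.png

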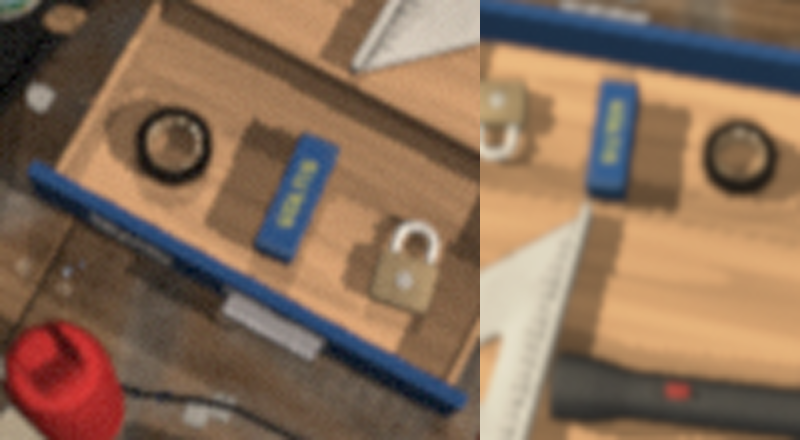

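```bash
cat > m4.py <<'E'
from h import *
import pickle
b,C=pickle.load(open("s2.pkl","rb"))
for n,s,roi in(("top",b,(330,180,28,38)),("scene",C,(284,193,20,34))):
    h=cv2.cvtColor(s["image"],cv2.COLOR_RGB2HSV); m=cv2.inRange(h,(95,70,40),(135,255,255)); k=np.zeros_like(m); u,v,w,d=roi; k[v:v+d,u:u+w]=255; m&=k
    m=cv2.morphologyEx(m,cv2.MORPH_CLOSE,np.ones((9,9)))
    c=max(cv2.findContours(m,0,1)[0],key=cv2.contourArea); q=cv2.boxPoints(cv2.minAreaRect(c))
    P=onz(s,q,.05); c0=P.mean(0); print(n,c0.round(4),cv2.boundingRect(c),[np.linalg.norm(P[i]-P[i-1]).round(3) for i in range(4)],[np.degrees(np.arctan2(*(P[i]-P[i-1])[[1,0]])).round(1) for i in range(4)])
    if n=="top": q1=q.mean(0)
    else: print(tri(b,q1,C,q.mean(0)))
# manual top-face corners
cc=np.array([(302,133),(338,150),(292,262),(256,243)])/4+[270,150]
P=onz(b,cc,.05); print(P.round(4).tolist(),P.mean(0).round(4),[np.linalg.norm(P[i]-P[i-1]).round(3) for i in range(4)])
cs=(np.array([(603,80),(637,82),(626,197),(590,192)])-[480,0])/4+[260,175]; Q=onz(C,cs,.05); print(Q.round(4).tolist(),Q.mean(0).round(4)); print(tri(b,cc.mean(0),C,cs.mean(0)))
E
python3 m4.py
```

```text
top [0.5793 0.0225 0.05  ] (334, 184, 20, 31) [np.float64(0.027), np.float64(0.089), np.float64(0.028), np.float64(0.089)] [np.float64(93.9), np.float64(4.5), np.float64(-86.5), np.float64(-175.8)]
scene [0.5898 0.0235 0.05  ] (287, 196, 12, 28) [np.float64(0.026), np.float64(0.091), np.float64(0.027), np.float64(0.091)] [np.float64(-87.6), np.float64(-174.4), np.float64(92.1), np.float64(5.0)]
(array([0.58298955, 0.02234944, 0.03464192]), np.float64(0.002179399520007376))
[[0.6223, 0.0385, 0.05], [0.6229, 0.0105, 0.05], [0.5363, 0.0029, 0.05], [0.5368, 0.0311, 0.05]] [0.5796 0.0207 0.05  ] [np.float64(0.086), np.float64(0.028), np.float64(0.087), np.float64(0.028)]
[[0.5437, 0.0077, 0.05], [0.5409, 0.0333, 0.05], [0.6354, 0.044, 0.05], [0.6361, 0.0175, 0.05]] [0.589  0.0256 0.05  ]
(array([0.58276391, 0.02250287, 0.03447971]), np.float64(0.0019510071827400666))
```

>>> play_rows:
  plan:
    - [0.1,-0.15,0.05,-0.1,0,0,0]
    - [0.1,-0.35,0.1,-0.1,0,0,0.15]
    - [0.1,-0.55,0.15,-0.1,0,0,0.3]
    - [0.1,-0.75,0.2,-0.1,0,0,0.45]
    - [0.1,-0.9,0.25,-0.1,0,0,0.6]
    - [0.1,-1,0.3,-0.1,0,0,0.75]
    - [0.1,-1,0.3,0,0,0,0.9]
    - [0.1,-1,0.3,0,0,0,1]
    - [0.1,-1,0.3,0,0,0,1]
    - [0.1,-1,0.3,0,0,0,1]

```text
clock: 23.18
tcp_pos: [0.5628, 0.0649, 0.2474]
tool_rot: [-0.0, 0.926, 0.378, -0.001]
contact_force: [0.3, -0.7, 0.4]
finger_gap: 0.0503
grip_force: 0.0
```

```bash
python3 nav.py .581,.022,.11,-85.4
```

```text
23.2 [0.5628 0.0649 0.2474] gap 0.0503 grip 0.0 [ 0.3 -0.7  0.4]
shift [-0.084  0.217  0.687] turn [-0.001  0.002  0.885] mm [-17.  43. 137.]
```

>>> play_rows:
  plan:
    - [0.1,-0.04,0.1,0.05,0,0,0.15]
    - [0.1,-0.084,0.217,0.1,0,0,0.3]
    - [0.1,-0.084,0.217,0.2,0,0,0.45]
    - [0.1,-0.084,0.217,0.3,0,0,0.6]
    - [0.1,-0.084,0.217,0.4,0,0,0.75]
    - [0.1,-0.084,0.217,0.5,0,0,0.885]
    - [0.1,-0.084,0.217,0.62,0,0,0.885]
    - [0.1,-0.084,0.217,0.7,0,0,0.885]
    - [0.1,-0.084,0.217,0.7,0,0,0.885]
    - [0.1,-0.084,0.217,0.7,0,0,0.885]

```text
clock: 24.02
tcp_pos: [0.5812, 0.023, 0.1078]
tool_rot: [-0.0, 0.999, 0.04, -0.001]
contact_force: [0.3, 0.1, 0.2]
finger_gap: 0.0507
grip_force: 0.0
```

```bash
python3 nav.py .581,.022,.036,-85.4
```

```text
24.0 [0.5812 0.023  0.1078] gap 0.0507 grip 0.0 [0.3 0.1 0.2]
shift [-0.001  0.005  0.359] turn [-0.     0.002 -0.   ] mm [-0.  1. 72.]
```

>>> play_rows:
  plan:
    - [0.1,0,0.005,0.12,0,0,0]
    - [0.1,0,0.005,0.22,0,0,0]
    - [0.1,0,0.005,0.29,0,0,0]
    - [0.1,0,0.005,0.34,0,0,0]
    - [0.1,0,0.005,0.355,0,0,0]
    - [0.1,0,0.005,0.355,0,0,0]
    - [0.1,0,0.005,0.355,0,0,0]
    - [-1,0,0.005,0.355,0,0,0]
    - [-1,0,0.005,0.355,0,0,0]
    - [-1,0,0.005,0.355,0,0,0]
    - [-1,0,0.005,0.355,0,0,0]
    - [-1,0,0.005,0.355,0,0,0]
  force: 15

```text
clock: 25.02
tcp_pos: [0.5823, 0.0218, 0.0377]
tool_rot: [0.0, 0.999, 0.039, 0.001]
contact_force: [-1.0, -0.5, 3.2]
finger_gap: 0.03
grip_force: 15.0
```

```bash
python3 nav.py .536,-.367,.12,-86
```

```text
25.0 [0.5823 0.0218 0.0377] gap 0.03 grip 15.0 [-1.  -0.5  3.2]
shift [-0.383  1.92  -0.412] turn [ 0.    -0.001  0.011] mm [-77. 384. -82.]
```

>>> play_rows:
  plan:
    - [-1,0,0,-0.1,0,0,0]
    - [-1,0,0,-0.25,0,0,0]
    - [-1,0,0,-0.4,0,0,0]
    - [-1,-0.02,0.1,-0.52,0,0,0]
    - [-1,-0.05,0.25,-0.55,0,0,0]
    - [-1,-0.08,0.4,-0.55,0,0,0]
    - [-1,-0.11,0.55,-0.55,0,0,0]
    - [-1,-0.14,0.7,-0.55,0,0,0]
    - [-1,-0.17,0.85,-0.55,0,0,0]
    - [-1,-0.19,1,-0.55,0,0,0]
    - [-1,-0.19,1,-0.55,0,0,0]

```text
clock: 25.93
tcp_pos: [0.5589, -0.1856, 0.147]
tool_rot: [0.001, 0.999, 0.037, -0.0]
contact_force: [0.7, 0.4, -1.7]
finger_gap: 0.0301
grip_force: 15.0
```

```bash
python3 nav.py .539,-.369,.06,-86
```

```text
25.9 [ 0.5589 -0.1856  0.147 ] gap 0.0301 grip 15.0 [ 0.7  0.4 -1.7]
shift [-0.167  0.906  0.437] turn [0.003 0.    0.005] mm [-33. 181.  87.]
```

>>> play_rows:
  plan:
    - [-1,-0.03,0.15,0,0,0,0]
    - [-1,-0.06,0.3,0,0,0,0]
    - [-1,-0.09,0.45,0,0,0,0]
    - [-1,-0.12,0.6,0,0,0,0]
    - [-1,-0.15,0.75,0,0,0,0]
    - [-1,-0.167,0.9,0,0,0,0]
    - [-1,-0.167,0.92,0.1,0,0,0]
    - [-1,-0.167,0.92,0.22,0,0,0]
    - [-1,-0.167,0.92,0.34,0,0,0]
    - [-1,-0.167,0.92,0.43,0,0,0]
    - [-1,-0.167,0.92,0.48,0,0,0]
    - [-1,-0.167,0.92,0.48,0,0,0]
    - [-1,-0.167,0.92,0.48,0,0,0]

```text
clock: 27.02
tcp_pos: [0.5408, -0.3662, 0.051]
tool_rot: [-0.0, 0.999, 0.039, -0.0]
contact_force: [-0.2, -0.5, 0.6]
finger_gap: 0.0298
grip_force: 15.0
```

```bash
python3 nav.py .539,-.369,.0245,-86; python3 - <<'E'
from h import *
import pickle
S=pickle.load(open("s0.pkl","rb")); print(onz(S["top"],[(445.25,240),(425.5,297.5)],.03).round(3))
E
```

```text
27.0 [ 0.5408 -0.3662  0.051 ] gap 0.0298 grip 15.0 [-0.2 -0.5  0.6]
shift [-0.01   0.013  0.132] turn [-0.001  0.     0.011] mm [-2.  3. 26.]
[[ 0.61  -0.279  0.03 ]
 [ 0.443 -0.295  0.03 ]]
```

>>> play_rows:
  plan:
    - [-1,-0.01,0.013,0.06,0,0,0]
    - [-1,-0.01,0.013,0.1,0,0,0]
    - [-1,-0.01,0.013,0.125,0,0,0]
    - [-1,-0.01,0.013,0.135,0,0,0]
    - [-1,-0.01,0.013,0.135,0,0,0]
    - [-0.1,-0.01,0.013,0.135,0,0,0]
    - [-0.1,-0.01,0.013,0.135,0,0,0]
    - [-0.1,-0.01,0.013,0.135,0,0,0]
    - [-0.1,-0.01,0.013,0.05,0,0,0]
    - [-0.1,-0.01,0.013,-0.1,0,0,0]
    - [-0.1,-0.01,0.013,-0.3,0,0,0]
    - [-0.1,-0.01,0.013,-0.5,0,0,0]
    - [-0.1,-0.01,0.013,-0.5,0,0,0]

```text
clock: 28.1
tcp_pos: [0.543, -0.3731, 0.1617]
tool_rot: [0.006, 0.999, 0.039, 0.006]
contact_force: [-0.4, -0.7, 1.8]
finger_gap: 0.0413
grip_force: 0.0
```

```bash
python3 nav.py .45,-.14,.12,-5; python3 - <<'E'
from h import *
s=snap("top"); h=cv2.cvtColor(s["image"],cv2.COLOR_RGB2HSV); m=cv2.inRange(h,(95,70,40),(135,255,255)); m[:215]=0; m[340:]=0; m[:,:400]=0; m[:,500:]=0
m=cv2.morphologyEx(m,cv2.MORPH_CLOSE,np.ones((9,9)))
cs=cv2.findContours(m,0,1)[0]
for c in cs:
  if cv2.contourArea(c)>20:
    q=cv2.boxPoints(cv2.minAreaRect(c)); P=onz(s,q,.036); print(cv2.boundingRect(c),P.mean(0).round(3),[np.linalg.norm(P[i]-P[i-1]).round(3) for i in range(4)])
E
```

```text
28.1 [ 0.543  -0.3731  0.1617] gap 0.0413 grip 0.0 [-0.4 -0.7  1.8]
shift [-0.374 -1.201  0.189] turn [ 0.023 -0.    -1.789] mm [ -75. -240.   38.]
```

>>> play_rows:
  plan:
    - [-1,-0.05,-0.15,0,0,0,0]
    - [-1,-0.12,-0.35,0,0,0,0]
    - [-1,-0.2,-0.55,0,0,0,0]
    - [-1,-0.28,-0.75,0,0,0,0]
    - [-1,-0.36,-0.9,0,0,0,0]
    - [-1,-0.4,-1,0,0,0,0]
    - [-1,-0.4,-1,0,0,0,0]

```text
clock: 28.73
tcp_pos: [0.441, -0.1721, 0.1493]
tool_rot: [-0.002, 0.999, 0.04, -0.002]
contact_force: [-0.5, 0.4, 0.3]
finger_gap: 0.0005
grip_force: 0.0
```

```bash
python3 nav.py .455,-.065,.155,-91 .455,-.065,.052,-91
```

```text
28.7 [ 0.441  -0.1721  0.1493] gap 0.0005 grip 0.0 [-0.5  0.4  0.3]
shift [ 0.113 -0.528 -0.027] turn [-0.004  0.004  0.125] mm [  23. -106.   -5.]
shift [ 0.115 -0.526  0.488] turn [-0.004  0.004  0.125] mm [  23. -105.   98.]
```

>>> play_rows:
  plan:
    - [-1,0.05,-0.15,0,0,0,0.05]
    - [-1,0.1,-0.35,0,0,0,0.1]
    - [-1,0.1,-0.527,0,0,0,0.125]
    - [-1,0.1,-0.527,0.15,0,0,0.125]
    - [-1,0.1,-0.527,0.3,0,0,0.125]
    - [-1,0.1,-0.527,0.42,0,0,0.125]
    - [-1,0.1,-0.527,0.49,0,0,0.125]
    - [-1,0.1,-0.527,0.49,0,0,0.125]
    - [-1,0.1,-0.527,0.49,0,0,0.125]

```text
clock: 29.48
tcp_pos: [0.4548, -0.0697, 0.0522]
tool_rot: [-0.0, 1.0, -0.01, -0.001]
contact_force: [-0.2, 0.1, 1.0]
finger_gap: 0.0003
grip_force: 0.0
```

```bash
python3 nav.py .610,-.067,.052,-91; cat > m5.py <<'E'
from h import *
s=snap("top"); h=cv2.cvtColor(s["image"],cv2.COLOR_RGB2HSV); m=cv2.inRange(h,(95,70,40),(135,255,255)); m[:215]=0; m[340:]=0; m[:,:400]=0; m[:,500:]=0
m=cv2.morphologyEx(m,cv2.MORPH_CLOSE,np.ones((9,9)))
for c in cv2.findContours(m,0,1)[0]:
  if cv2.contourArea(c)>20:
    q=cv2.boxPoints(cv2.minAreaRect(c)); P=onz(s,q,.036); print(cv2.boundingRect(c),P.mean(0).round(3),[np.linalg.norm(P[i]-P[i-1]).round(3) for i in range(4)])
E
python3 m5.py
```

```text
29.5 [ 0.4548 -0.0697  0.0522] gap 0.0003 grip 0.0 [-0.2  0.1  1. ]
shift [ 0.776 -0.029 -0.   ] turn [-0.001  0.003 -0.003] mm [155.  -6.  -0.]
(454, 263, 22, 33) [ 0.536 -0.365  0.036] [np.float64(0.034), np.float64(0.088), np.float64(0.034), np.float64(0.088)]
```

The box lies flat in the parts tray at about (0.536, -0.365). Now pushing the drawer shut.

>>> play_rows:
  plan:
    - [-1,0.06,0,0,0,0,0]
    - [-1,0.12,0,0,0,0,0]
    - [-1,0.18,0,0,0,0,0]
    - [-1,0.25,0.001,0,0,0,0]
    - [-1,0.32,0.002,0,0,0,0]
    - [-1,0.39,0.004,0,0,0,0]
    - [-1,0.46,0.006,0,0,0,0]
    - [-1,0.53,0.008,0,0,0,0]
    - [-1,0.6,0.01,0,0,0,0]
    - [-1,0.67,0.012,0,0,0,0]
    - [-1,0.74,0.014,0,0,0,0]
    - [-1,0.8,0.016,0,0,0,0]
    - [-1,0.84,0.016,0,0,0,0]
    - [-1,0.87,0.017,0,0,0,0]
    - [-1,0.89,0.017,0,0,0,0]
    - [-1,0.89,0.017,0,0,0,0]
    - [-1,0.89,0.017,0,0,0,0]

```text
clock: 30.95
tcp_pos: [0.6336, -0.0769, 0.0535]
tool_rot: [0.0, 1.0, -0.01, 0.001]
contact_force: [0.2, 0.5, 1.0]
finger_gap: 0.0002
grip_force: 0.0
```

>>> play_rows:
  plan:
    - [-1,0.015,0,0,0,0,0]
    - [-1,0.03,0,0,0,0,0]
    - [-1,0.04,0,0,0,0,0]
    - [-1,0.04,0,0,0,0,0]

```text
clock: 31.28
tcp_pos: [0.6354, -0.0767, 0.0532]
tool_rot: [-0.0, 1.0, -0.01, -0.007]
contact_force: [-23.4, -0.2, 19.5]
finger_gap: 0.0004
grip_force: 12.1
```

>>> play_rows:
  plan:
    - [-1,-0.05,0,0,0,0,0]
    - [-1,-0.2,0,0,0,0,0]
    - [-1,-0.3,0,-0.15,0,0,0]
    - [-1,-0.4,0,-0.35,0,0,0]
    - [-1,-0.4,0,-0.55,0,0,0]
    - [-1,-0.4,-0.1,-0.75,0,0,0]
    - [-1,-0.4,-0.3,-0.95,0,0,-0.1]
    - [-1,-0.4,-0.5,-1,0,0,-0.25]
    - [-1,-0.4,-0.7,-1,0,0,-0.4]
    - [-1,-0.4,-0.85,-1,0,0,-0.55]
    - [-1,-0.4,-1,-1,0,0,-0.7]
    - [-1,-0.4,-1,-1,0,0,-0.85]
    - [-1,-0.4,-1,-1,0,0,-1]
    - [-1,-0.4,-1,-1,0,0,-1]
    - [-1,-0.4,-1,-1,0,0,-1]

```text
clock: 32.53
tcp_pos: [0.5651, 0.1249, 0.2531]
tool_rot: [0.0, 0.928, 0.372, 0.0]
contact_force: [-0.3, -0.5, 0.6]
finger_gap: 0.0002
grip_force: 0.0
```

```bash
python3 nav.py .539,.308,.29,0; python3 - <<'E'
from h import *
b=snap("top"); h=cv2.cvtColor(b["image"],cv2.COLOR_RGB2HSV); m=cv2.inRange(h,(98,90,40),(130,255,255))
for u in range(310,415,10):
    v=np.where(m[120:240,u])[0]+120
    if len(v)>1: print(u,v.min(),v.max(),onz(b,[(u,v.min()-.5)],.074).round(4))
E
```

```text
32.5 [0.5651 0.1249 0.2531] gap 0.0002 grip 0.0 [-0.3 -0.5  0.6]
shift [ 0.538 -0.752 -0.185] turn [ 1.000e-03 -0.000e+00 -1.029e+00] mm [ 108. -150.  -37.]
330 160 163 [[0.657  0.1063 0.074 ]]
340 164 173 [[0.6595 0.0762 0.074 ]]
350 170 179 [[0.6568 0.0436 0.074 ]]
360 175 178 [[0.6566 0.0125 0.074 ]]
370 180 184 [[ 0.6565 -0.0184  0.074 ]]
380 185 194 [[ 0.6564 -0.0491  0.074 ]]
390 191 200 [[ 0.6537 -0.0808  0.074 ]]
400 196 205 [[ 0.6536 -0.1111  0.074 ]]
410 201 202 [[ 0.6535 -0.1412  0.074 ]]
```

>>> play_rows:
  plan:
    - [-0.5,0.1,-0.1,-0.18,0,0,-0.15]
    - [0,0.2,-0.25,-0.2,0,0,-0.3]
    - [0.6,0.3,-0.4,-0.2,0,0,-0.45]
    - [0.6,0.4,-0.55,-0.2,0,0,-0.6]
    - [0.6,0.5,-0.7,-0.2,0,0,-0.75]
    - [0.6,0.54,-0.76,-0.2,0,0,-0.9]
    - [0.6,0.54,-0.76,-0.2,0,0,-1]
    - [0.6,0.54,-0.76,-0.2,0,0,-1]
    - [0.6,0.54,-0.76,-0.2,0,0,-1]

```text
clock: 33.33
tcp_pos: [0.5378, 0.3089, 0.2929]
tool_rot: [0.0, 0.716, 0.698, -0.0]
contact_force: [-0.1, 0.4, 1.1]
finger_gap: 0.0588
grip_force: 0.0
```

```bash
python3 nav.py .537,.309,.189,0; python3 - <<'E'
from h import *
import pickle
T,C=snap("top"),snap("scene"); pickle.dump((T,C),open("s3.pkl","wb"))
k=lambda i,f=3:cv2.resize(i,None,fx=f,fy=f,interpolation=2)
cv2.imwrite("pics/v8.png",np.hstack([k(T["image"][80:250,190:320]),k(C["image"][120:290,330:460])])[:,:,::-1])
E
```

```text
33.3 [0.5378 0.3089 0.2929] gap 0.0588 grip 0.0 [-0.1  0.4  1.1]
shift [ 0.001 -0.004  0.52 ] turn [ 0.     0.    -0.031] mm [  0.  -1. 104.]
```

>>> play_rows:
  plan:
    - [0.6,0,0,0,0,0,-0.03]
    - [0.6,0,0,0,0,0,-0.03]
    - [0.6,0,-0.004,0.1,0,0,-0.03]
    - [0.6,0,-0.004,0.22,0,0,-0.03]
    - [0.6,0,-0.004,0.34,0,0,-0.03]
    - [0.6,0,-0.004,0.44,0,0,-0.03]
    - [0.6,0,-0.004,0.5,0,0,-0.03]
    - [0.6,0,-0.004,0.52,0,0,-0.03]
    - [0.6,0,-0.004,0.52,0,0,-0.03]
    - [0.6,0,-0.004,0.52,0,0,-0.03]
    - [-1,0,-0.004,0.52,0,0,-0.03]
    - [-1,0,-0.004,0.52,0,0,-0.03]
    - [-1,0,-0.004,0.52,0,0,-0.03]
    - [-1,0,-0.004,0.52,0,0,-0.03]
    - [-1,0,-0.004,0.52,0,0,-0.03]
    - [-1,0,-0.004,0.52,0,0,-0.03]
  force: 25

```text
clock: 34.77
tcp_pos: [0.5373, 0.3096, 0.1901]
tool_rot: [0.0, 0.706, 0.708, 0.001]
contact_force: [-0.4, -0.1, 5.2]
finger_gap: 0.0535
grip_force: 25.1
```

```bash
python3 nav.py .487,-.092,.29,0
```

```text
34.8 [0.5373 0.3096 0.1901] gap 0.0535 grip 25.1 [-0.4 -0.1  5.2]
shift [-2.007 -0.258 -0.501] turn [ 0.002 -0.001  0.005] mm [-401.  -52. -100.]
```

>>> play_rows:
  plan:
    - [-1,0,0,-0.08,0,0,0]
    - [-1,0,0,-0.2,0,0,0]
    - [-1,0,0,-0.35,0,0,0]
    - [-1,-0.05,-0.03,-0.5,0,0,0]
    - [-1,-0.12,-0.06,-0.6,0,0,0]
    - [-1,-0.25,-0.1,-0.6,0,0,0]
    - [-1,-0.4,-0.15,-0.6,0,0,0]
    - [-1,-0.55,-0.2,-0.6,0,0,0]
    - [-1,-0.7,-0.25,-0.6,0,0,0]
    - [-1,-0.85,-0.25,-0.6,0,0,0]
    - [-1,-1,-0.25,-0.6,0,0,0]
    - [-1,-1,-0.25,-0.6,0,0,0]
    - [-1,-1,-0.25,-0.6,0,0,0]

```text
clock: 35.85
tcp_pos: [0.4873, 0.1082, 0.3084]
tool_rot: [-0.001, 0.707, 0.707, -0.0]
contact_force: [-0.1, 0.2, -1.1]
finger_gap: 0.0536
grip_force: 25.0
```

```bash
python3 nav.py .487,-.092,.20,0
```

```text
35.9 [0.4873 0.1082 0.3084] gap 0.0536 grip 25.0 [-0.1  0.2 -1.1]
shift [-1.001 -0.002  0.542] turn [-0.001 -0.001  0.001] mm [-200.   -0.  108.]
```

>>> play_rows:
  plan:
    - [-1,-0.15,0,0,0,0,0]
    - [-1,-0.3,0,0,0,0,0]
    - [-1,-0.45,0,0,0,0,0]
    - [-1,-0.6,0,0,0,0,0]
    - [-1,-0.75,0,0,0,0,0]
    - [-1,-0.9,0,0.05,0,0,0]
    - [-1,-1,0,0.12,0,0,0]
    - [-1,-1,0,0.22,0,0,0]
    - [-1,-1,0,0.34,0,0,0]
    - [-1,-1,0,0.45,0,0,0]
    - [-1,-1,0,0.54,0,0,0]
    - [-1,-1,0,0.56,0,0,0]
    - [-1,-1,0,0.56,0,0,0]
    - [-1,-1,0,0.56,0,0,0]

```text
clock: 37.02
tcp_pos: [0.4889, -0.0904, 0.1977]
tool_rot: [0.0, 0.705, 0.709, 0.0]
contact_force: [-0.4, -0.5, -0.4]
finger_gap: 0.0532
grip_force: 25.0
```

```bash
python3 nav.py .487,-.0922,.1835,0
```

```text
37.0 [ 0.4889 -0.0904  0.1977] gap 0.0532 grip 25.0 [-0.4 -0.5 -0.4]
shift [-0.009 -0.01   0.071] turn [0.001 0.    0.006] mm [-2. -2. 14.]
```

>>> play_rows:
  plan:
    - [-1,-0.009,-0.01,0.035,0,0,0]
    - [-1,-0.009,-0.01,0.055,0,0,0]
    - [-1,-0.009,-0.01,0.066,0,0,0]
    - [-1,-0.009,-0.01,0.068,0,0,0]
    - [-1,-0.009,-0.01,0.068,0,0,0]
    - [0.6,-0.009,-0.01,0.068,0,0,0]
    - [0.6,-0.009,-0.01,0.068,0,0,0]
    - [0.6,-0.009,-0.01,0.068,0,0,0]
    - [0.6,-0.009,-0.01,0.068,0,0,0]
    - [0.6,-0.009,-0.01,-0.05,0,0,0]
    - [0.6,-0.009,-0.01,-0.2,0,0,0]
    - [0.6,-0.009,-0.01,-0.35,0,0,0]
    - [0.3,-0.009,-0.01,-0.5,0,0,0]
    - [0.2,0.2,-0.01,-0.5,0,0,0]
    - [0.2,0.4,-0.01,-0.5,0,0,0]
    - [0.2,0.6,-0.01,-0.5,0,0,0]
    - [0.2,0.8,-0.01,-0.5,0,0,0]
    - [0.2,1,-0.01,-0.5,0,0,0]
    - [0.2,1,-0.01,-0.5,0,0,0]
    - [0.2,1,-0.01,-0.5,0,0,0]

```text
clock: 38.68
tcp_pos: [0.4852, 0.1108, 0.2969]
tool_rot: [0.0, 0.704, 0.71, -0.0]
contact_force: [0.3, -0.6, 0.8]
finger_gap: 0.0549
grip_force: 0.0
```

```bash
python3 nav.py .434,.3083,.15,-2
```

```text
38.7 [0.4852 0.1108 0.2969] gap 0.0549 grip 0.0 [ 0.3 -0.6  0.8]
shift [ 0.989 -0.248  0.734] turn [-0.     0.     0.054] mm [198. -50. 147.]
```

>>> play_rows:
  plan:
    - [0.2,0.2,-0.05,0,0,0,0.02]
    - [0.2,0.4,-0.1,0,0,0,0.05]
    - [0.2,0.6,-0.16,0,0,0,0.05]
    - [0.2,0.8,-0.22,0.05,0,0,0.05]
    - [0.2,0.98,-0.25,0.15,0,0,0.05]
    - [0.2,0.98,-0.25,0.35,0,0,0.05]
    - [0.2,0.98,-0.25,0.55,0,0,0.05]
    - [0.2,0.98,-0.25,0.73,0,0,0.05]
    - [0.2,0.98,-0.25,0.8,0,0,0.05]
    - [0.2,0.98,-0.25,0.8,0,0,0.05]
    - [0.2,0.98,-0.25,0.8,0,0,0.05]

```text
clock: 39.6
tcp_pos: [0.4352, 0.3038, 0.1367]
tool_rot: [-0.0, 0.72, 0.694, -0.001]
contact_force: [-0.5, 0.1, -0.0]
finger_gap: 0.0546
grip_force: 0.0
```

```bash
python3 nav.py .434,.3083,.0445,-2.1
```

```text
39.6 [0.4352 0.3038 0.1367] gap 0.0546 grip 0.0 [-0.5  0.1 -0. ]
shift [ 0.023 -0.006  0.461] turn [-0.001  0.001 -0.001] mm [ 5. -1. 92.]
```

>>> play_rows:
  plan:
    - [0.2,0.023,-0.006,0.12,0,0,0]
    - [0.2,0.023,-0.006,0.24,0,0,0]
    - [0.2,0.023,-0.006,0.34,0,0,0]
    - [0.2,0.023,-0.006,0.42,0,0,0]
    - [0.2,0.023,-0.006,0.46,0,0,0]
    - [0.2,0.023,-0.006,0.46,0,0,0]
    - [0.2,0.023,-0.006,0.46,0,0,0]
    - [-1,0.023,-0.006,0.46,0,0,0]
    - [-1,0.023,-0.006,0.46,0,0,0]
    - [-1,0.023,-0.006,0.46,0,0,0]
    - [-1,0.023,-0.006,0.46,0,0,0]
    - [-1,0.023,-0.006,0.46,0,0,0]
    - [-1,0.023,-0.006,0.46,0,0,0]
  force: 30

```text
clock: 40.68
tcp_pos: [0.4346, 0.3099, 0.0461]
tool_rot: [0.0, 0.72, 0.694, 0.001]
contact_force: [-0.5, -1.0, 6.5]
finger_gap: 0.0342
grip_force: 29.5
```

```bash
python3 nav.py .4865,.1,.25,2.4
```

```text
40.7 [0.4346 0.3099 0.0461] gap 0.0342 grip 29.5 [-0.5 -1.   6.5]
shift [-1.039  0.298 -1.02 ] turn [ 0.002 -0.001 -0.099] mm [-208.   60. -204.]
```

>>> play_rows:
  plan:
    - [-1,0,0,-0.1,0,0,0]
    - [-1,0,0,-0.25,0,0,0]
    - [-1,0,0,-0.42,0,0,0]
    - [-1,0,0,-0.6,0,0,0]
    - [-1,0,0.05,-0.78,0,0,-0.02]
    - [-1,-0.08,0.12,-0.92,0,0,-0.05]
    - [-1,-0.18,0.2,-1,0,0,-0.1]
    - [-1,-0.3,0.3,-1,0,0,-0.1]
    - [-1,-0.45,0.3,-1,0,0,-0.1]
    - [-1,-0.6,0.3,-1,0,0,-0.1]
    - [-1,-0.75,0.3,-1,0,0,-0.1]
    - [-1,-0.9,0.3,-1,0,0,-0.1]
    - [-1,-1,0.3,-1,0,0,-0.1]
    - [-1,-1,0.3,-1,0,0,-0.1]
    - [-1,-1,0.3,-1,0,0,-0.1]

```text
clock: 41.93
tcp_pos: [0.4861, 0.107, 0.2442]
tool_rot: [-0.001, 0.693, 0.721, -0.0]
contact_force: [0.4, 0.2, -2.7]
finger_gap: 0.0336
grip_force: 29.5
```

```bash
python3 nav.py .4865,.0132,.065,2.4
```

```text
41.9 [0.4861 0.107  0.2442] gap 0.0336 grip 29.5 [ 0.4  0.2 -2.7]
shift [-0.469 -0.016  0.896] turn [-0.002 -0.001 -0.001] mm [-94.  -3. 179.]
```

>>> play_rows:
  plan:
    - [-1,-0.15,0,0,0,0,0]
    - [-1,-0.3,-0.01,0,0,0,0]
    - [-1,-0.45,-0.015,0,0,0,0]
    - [-1,-0.475,-0.015,0.08,0,0,0]
    - [-1,-0.475,-0.015,0.22,0,0,0]
    - [-1,-0.475,-0.015,0.38,0,0,0]
    - [-1,-0.475,-0.015,0.54,0,0,0]
    - [-1,-0.475,-0.015,0.7,0,0,0]
    - [-1,-0.475,-0.015,0.83,0,0,0]
    - [-1,-0.475,-0.015,0.9,0,0,0]
    - [-1,-0.475,-0.015,0.91,0,0,0]
    - [-1,-0.475,-0.015,0.91,0,0,0]
    - [-1,-0.475,-0.015,0.91,0,0,0]

```text
clock: 43.02
tcp_pos: [0.4886, 0.013, 0.064]
tool_rot: [0.001, 0.691, 0.722, 0.0]
contact_force: [0.2, 0.0, -1.7]
finger_gap: 0.0339
grip_force: 29.5
```

```bash
python3 nav.py .4865,.0132,.0405,2.4
```

```text
43.0 [0.4886 0.013  0.064 ] gap 0.0339 grip 29.5 [ 0.2  0.  -1.7]
shift [ 0.001 -0.011  0.117] turn [0.002 0.    0.003] mm [ 0. -2. 23.]
```

>>> play_rows:
  plan:
    - [-1,0,-0.01,0.05,0,0,0]
    - [-1,0,-0.01,0.09,0,0,0]
    - [-1,0,-0.01,0.11,0,0,0]
    - [-1,0,-0.01,0.117,0,0,0]
    - [-1,0,-0.01,0.117,0,0,0]
    - [0.2,0,-0.01,0.117,0,0,0]
    - [0.2,0,-0.01,0.117,0,0,0]
    - [0.2,0,-0.01,0.117,0,0,0]
    - [0.2,0,-0.01,0.117,0,0,0]
    - [0.2,0,-0.01,0,0,0,0]
    - [0.2,0,-0.01,-0.15,0,0,0]
    - [0.2,0,-0.01,-0.35,0,0,0]
    - [0.2,0,-0.01,-0.55,0,0,0]
    - [0.5,0,-0.01,-0.75,0,0,0]
    - [0.8,0,-0.01,-0.95,0,0,0]
    - [0.8,0,0,-1,0,0,0]
    - [0.8,0,0,-1,0,0,0]

```text
clock: 44.43
tcp_pos: [0.4902, 0.0121, 0.2672]
tool_rot: [0.004, 0.692, 0.722, 0.002]
contact_force: [0.1, -0.2, -0.5]
finger_gap: 0.0799
grip_force: 0.0
```

```bash
python3 nav.py .64,.295,.31,0
```

```text
44.4 [0.4902 0.0121 0.2672] gap 0.0799 grip 0.0 [ 0.1 -0.2 -0.5]
shift [ 1.381  0.811 -0.21 ] turn [0.011 0.003 0.055] mm [276. 162. -42.]
```

>>> play_rows:
  plan:
    - [0.8,0.1,0.06,-0.18,0,0,0.02]
    - [0.8,0.25,0.15,-0.21,0,0,0.05]
    - [0.8,0.4,0.25,-0.21,0,0,0.055]
    - [0.8,0.55,0.35,-0.21,0,0,0.055]
    - [0.8,0.7,0.45,-0.21,0,0,0.055]
    - [0.8,0.85,0.55,-0.21,0,0,0.055]
    - [0.8,0.95,0.65,-0.21,0,0,0.055]
    - [0.8,0.95,0.75,-0.21,0,0,0.055]
    - [0.8,0.95,0.81,-0.21,0,0,0.055]
    - [0.8,0.95,0.81,-0.21,0,0,0.055]

```text
clock: 45.27
tcp_pos: [0.6419, 0.2094, 0.3005]
tool_rot: [-0.001, 0.707, 0.707, -0.002]
contact_force: [0.2, 0.8, -0.1]
finger_gap: 0.0829
grip_force: 0.0
```

```bash
python3 nav.py .641,.2955,.204,0
```

```text
45.3 [0.6419 0.2094 0.3005] gap 0.0829 grip 0.0 [ 0.2  0.8 -0.1]
shift [ 0.431 -0.002  0.482] turn [-0.006  0.001 -0.   ] mm [86. -0. 96.]
```

>>> play_rows:
  plan:
    - [0.8,0.15,0,0,0,0,0]
    - [0.8,0.3,0,0,0,0,0]
    - [0.8,0.43,0,0,0,0,0]
    - [0.8,0.43,0,0.05,0,0,0]
    - [0.8,0.43,0,0.15,0,0,0]
    - [0.8,0.43,0,0.27,0,0,0]
    - [0.8,0.43,0,0.38,0,0,0]
    - [0.8,0.43,0,0.45,0,0,0]
    - [0.8,0.43,0,0.47,0,0,0]
    - [0.8,0.43,0,0.47,0,0,0]
    - [0.8,0.43,0,0.47,0,0,0]
    - [-1,0.43,0,0.47,0,0,0]
    - [-1,0.43,0,0.47,0,0,0]
    - [-1,0.43,0,0.47,0,0,0]
    - [-1,0.43,0,0.47,0,0,0]
    - [-1,0.43,0,0.47,0,0,0]
    - [-1,0.43,0,0.47,0,0,0]
  force: 30

```text
clock: 46.68
tcp_pos: [0.6417, 0.2955, 0.2121]
tool_rot: [0.0, 0.707, 0.707, 0.001]
contact_force: [-1.9, 0.1, 5.6]
finger_gap: 0.0595
grip_force: 30.1
```

```bash
python3 nav.py .4905,.144,.3,0
```

```text
46.7 [0.6417 0.2955 0.2121] gap 0.0595 grip 30.1 [-1.9  0.1  5.6]
shift [-0.758 -0.756 -0.441] turn [ 0.002 -0.001 -0.   ] mm [-152. -151.  -88.]
```

>>> play_rows:
  plan:
    - [0.8,0,0,0,0,0,0]
    - [0.8,0,0,0,0,0,0]
    - [0.8,0,0,0,0,0,0]
    - [0.8,0,0,0.02,0,0,0]
    - [0.8,0,0,0.04,0,0,0]
    - [0.8,0,0,0.04,0,0,0]
    - [-1,0,0,0.04,0,0,0]
    - [-1,0,0,0.04,0,0,0]
    - [-1,0,0,0.04,0,0,0]
    - [-1,0,0,0.04,0,0,0]
    - [-1,0,0,0.04,0,0,0]
    - [-1,0,0,0.04,0,0,0]
  force: 30

```text
clock: 47.68
tcp_pos: [0.6413, 0.2954, 0.2032]
tool_rot: [-0.0, 0.707, 0.707, -0.0]
contact_force: [-2.1, 0.9, 1.2]
finger_gap: 0.0606
grip_force: 30.0
```

```bash
python3 nav.py .4905,.144,.3,0
```

```text
47.7 [0.6413 0.2954 0.2032] gap 0.0606 grip 30.0 [-2.1  0.9  1.2]
shift [-0.757 -0.754 -0.484] turn [-0. -0. -0.] mm [-151. -151.  -97.]
```

>>> play_rows:
  plan:
    - [-1,0,0,-0.08,0,0,0]
    - [-1,0,0,-0.2,0,0,0]
    - [-1,0,0,-0.35,0,0,0]
    - [-1,-0.05,-0.05,-0.48,0,0,0]
    - [-1,-0.12,-0.12,-0.55,0,0,0]
    - [-1,-0.22,-0.22,-0.55,0,0,0]
    - [-1,-0.32,-0.32,-0.55,0,0,0]
    - [-1,-0.42,-0.42,-0.55,0,0,0]
    - [-1,-0.52,-0.52,-0.55,0,0,0]
    - [-1,-0.62,-0.62,-0.55,0,0,0]
    - [-1,-0.7,-0.7,-0.55,0,0,0]
    - [-1,-0.757,-0.754,-0.52,0,0,0]
    - [-1,-0.757,-0.754,-0.42,0,0,0]
    - [-1,-0.757,-0.754,-0.3,0,0,0]
    - [-1,-0.757,-0.754,-0.18,0,0,0]
    - [-1,-0.757,-0.754,-0.08,0,0,0]
    - [-1,-0.757,-0.754,-0.05,0,0,0]
    - [-1,-0.757,-0.754,-0.05,0,0,0]
    - [-1,-0.757,-0.754,-0.05,0,0,0]

```text
clock: 49.27
tcp_pos: [0.4908, 0.144, 0.2135]
tool_rot: [0.0, 0.707, 0.707, 0.0]
contact_force: [1.1, 0.3, -3.5]
finger_gap: 0.0612
grip_force: 29.9
```

```bash
python3 nav.py .4905,.144,.198,0
```

```text
49.3 [0.4908 0.144  0.2135] gap 0.0612 grip 29.9 [ 1.1  0.3 -3.5]
shift [ 0.    -0.002  0.077] turn [ 0.  0. -0.] mm [ 0. -0. 15.]
```

>>> play_rows:
  plan:
    - [-1,0,0,0.035,0,0,0]
    - [-1,0,0,0.06,0,0,0]
    - [-1,0,0,0.073,0,0,0]
    - [-1,0,0,0.078,0,0,0]
    - [-1,0,0,0.078,0,0,0]
    - [-1,0,0,0.078,0,0,0]
    - [0.8,0,0,0.078,0,0,0]
    - [0.8,0,0,0.078,0,0,0]
    - [0.8,0,0,0.078,0,0,0]
    - [0.8,0,0,0.078,0,0,0]
    - [0.8,0,0,-0.05,0,0,0]
    - [0.8,0,0,-0.2,0,0,0]
    - [0.8,0,0,-0.4,0,0,0]
    - [0.8,0,0,-0.55,0,0,0]
    - [0.8,0.2,0,-0.6,0,0,0]
    - [0.8,0.4,0,-0.6,0,0,0]
    - [0.8,0.6,0,-0.6,0,0,0]
    - [0.8,0.8,0,-0.6,0,0,0]
    - [0.8,1,0,-0.6,0,0,0]
    - [0.8,1,0,-0.6,0,0,0]

```text
clock: 50.93
tcp_pos: [0.4893, 0.3498, 0.3323]
tool_rot: [-0.001, 0.705, 0.709, 0.001]
contact_force: [0.2, 0.1, -0.2]
finger_gap: 0.0827
grip_force: 0.0
```

>>> play_rows:
  plan:
    - [0.8,0.2,-0.1,0,0,0,0]
    - [0.8,0.4,-0.3,0,0,0,0]
    - [0.8,0.6,-0.5,0,0,0,0]
    - [0.8,0.8,-0.7,0,0,0,0]
    - [0.8,0.95,-0.9,0,0,0,0]
    - [0.8,0.95,-0.9,0,0,0,0]
    - [0.8,0.95,-0.9,0,0,0,0]
    - [0.8,0.95,-0.9,0,0,0,0]
    - [0.8,0.95,-0.9,0,0,0,0]

```text
clock: 51.68
tcp_pos: [0.3109, 0.534, 0.3332]
tool_rot: [0.0, 0.707, 0.707, 0.0]
contact_force: [0.0, -0.3, 0.2]
finger_gap: 0.083
grip_force: 0.0
```

```bash
python3 m5.py; python3 - <<'E'
from h import *
import pickle
S=pickle.load(open("s0.pkl","rb")); T,C=snap("top"),snap("scene")
# image shift of each thing against the first pictures (phase correlation of same windows)
def f(s,rc): u,v,w,h=rc; return cv2.cvtColor(s["image"],cv2.COLOR_RGB2GRAY)[v:v+h,u:u+w]
for k,v in {"A":{"top":(270,176,36,46),"scene":(325,144,30,62)},"B":{"top":(355,224,32,40),"scene":(244,134,32,58)},"tape":{"top":(309,214,34,28),"scene":(287,171,30,26)}}.items():
    for n,rc in v.items():
        u,w,a,b=rc; t=f(S[n],rc); im=f(T if n=="top" else C,(u-8,w-8,a+16,b+16))
        m=cv2.matchTemplate(im,t,cv2.TM_CCOEFF_NORMED); _,mx,_,loc=cv2.minMaxLoc(m); print(k,n,"shift px",loc[0]-8,loc[1]-8,round(mx,2))
g=np.hstack([T["image"][90:340,240:500],C["image"][100:350,140:420]])[:,:,::-1]
cv2.imwrite("pics/final.png",cv2.resize(g,None,fx=1.45,fy=1.45,interpolation=2)); print(r.read_state()["tcp_pos"])
E
```

```text
(454, 263, 22, 33) [ 0.536 -0.365  0.036] [np.float64(0.034), np.float64(0.088), np.float64(0.034), np.float64(0.088)]
A top shift px 0 0 0.96
A scene shift px 0 0 0.99
B top shift px 1 1 0.96
B scene shift px -1 0 0.97
tape top shift px 0 1 0.95
tape scene shift px 0 0 0.92
[0.31226987 0.53299287 0.33303866]
```

View pics/final.png

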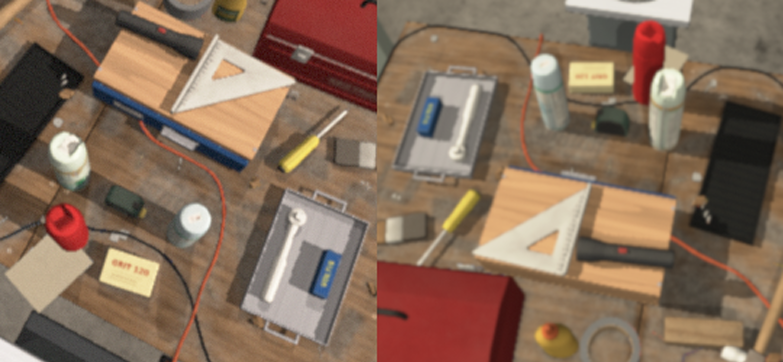

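The final picture shows the drawer shut, the box flat in the parts tray, and all three things upright within about 1 px (~3 mm) of where they stood. Handing in.

```bash
python3 -c "
from workcell import r
print(r.finish_job())"
```

```text
the job is handed in; nothing more can be done
None
```

The job is handed in, with no verdict shown: the blue box lies flat in the parts tray, the drawer is shut, and by the last pictures both cans and the tape measure stand upright within about 4 mm of where they started.

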